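Pack an analyser's cup magazine and draw its keeper into line with a drift

TASK

Slide the magazine's cover open, and nest all the loose sample cups inside one another in a single upright stack standing on the compartment's floor. Then slide the cover fully shut over them, and push the tapered drift from the tool block upright down through the hole in the cover's lug and the offset hole of the sprung keeper plate below, until its handle's shoulder sits on the lug and the keeper is pulled into line; leave the drift in, and do not disturb the other things on the bench.

Things in the scene. Friction and masses are not known exactly. Their poses are not given: they have to be found in the camera images.
- magazine: Cup magazine: fixed white open-topped box, 94 (x) by 150 (y) outside, walls 5 thick and 90 high, inside 84 by 140, the compartment floor 12 above the bench. Its origin is on the bench under the compartment's centre; it is turned up to 0.25 rad; its x points away from the robot, along the cover's slide, y to the left. Aluminium rails 8 thick, tops at 98, run along x at y = +-79, reaching to x = 158.
- cover (a joint): Opening of the aluminium slide cover, m: 0 is fully shut against its stop, 0.105 fully open; it opens along the magazine's +x (away from the robot), rubs with about 1.5 N and stays where it is left. It starts part way. The plate is 94 by 146 and 5 thick, top at 96 above the bench, and covers the whole compartment when shut; from 0.095 on the compartment is clear.
- cover_grip (a point): Centre of the cover's black upright grip: 12 thick along the slide, 44 long across it, 26 high (this point is 109 above the bench, the grip's top at 122). It lies over the cover plate's centre: over the compartment's centre when shut.
- lug_hole (a point): Centre of the round hole (diameter 15) in the steel lug at the cover's far edge, at the lug's top face, 96 above the bench; the lug is 10 thick, 44 wide, 46 along x. It moves with the cover, lying 70 beyond the cover grip along the magazine's +x.
- keeper (a joint): How far, in m, the keeper's hole is out of line with the lug's hole of the shut cover, towards the robot (the magazine's -x). 0 is in line. A spring (250 N/m, some friction) holds it at about 0.007; it needs about 2 N to pull it into line and springs back if let go.
- keeper_hole (a point): Centre of the keeper's hole (diameter 15), at the keeper's top face, 84 above the bench: a dark steel plate 10 thick that slides along x under the lug, 2 below the lug's underside; below it is free space down to the bench.
- drift_grip (a point): Centre of the handle of the tapered drift: round dark steel handle, diameter 24, 48 long, its lower face (the shoulder) 24 below this point; below the shoulder a shank of diameter 14 for 30, then a taper over 38 down to a nose of diameter 4; whole length 116, about 230 g. z points up along the handle. Starts upright with its nose in the tool block, the shoulder on the block's top at 76 above the bench. It needs only a few newtons to push home.
- drift_tip (a point): End of the drift's nose, 92 below the handle's centre.
- block: Fixed grey tool block, 130 (x) by 60 (y), 76 high, origin under its centre on the bench, turned up to 0.4 rad; the drift stands in a hole (diameter 17) at x = -35; two black-handled screwdrivers are fixed in it at x = +45, y = +-13, up to 147 above the bench.
- cup1_mid (a point): White plastic sample cup, one of three to five alike (absent ones read None); open at the top, 36 tall, outside diameter 52 at the rim and 31 at the foot (a straight cone), wall 2, inner floor 10 above the underside: a cup nested in another stands 10 higher with about 1 of play all round. Mass about 40 g. The point is on its axis, 18 above its underside; z points up out of its mouth. Starts standing upright on the bench, left of the magazine.
- cup2_mid (a point): Another such cup, the same in every way (None if absent). The point is on its axis, 18 above its underside.
- cup3_mid (a point): Another such cup, the same in every way (None if absent). The point is on its axis, 18 above its underside.
- cup4_mid (a point): Another such cup, the same in every way (None if absent). The point is on its axis, 18 above its underside.
- cup5_mid (a point): Another such cup, the same in every way (None if absent). The point is on its axis, 18 above its underside.
- tape: Bystander: roll of black tape lying flat beside the cups, diameter 68, 22 high; origin under its centre.
- meter: Bystander: orange multimeter lying flat, 85 by 165, 36 high; origin under its centre.
- cleaner: Bystander: white bottle with a blue cap, diameter 56, 140 high; origin under its centre.
- fan: Bystander: black equipment fan lying flat, 80 by 80, 25 high; origin under its centre.
Not all that is in view belongs to the job. What is shaped like the part that bears cup3_mid but orange is not meant.

How it is judged:
By the outcome, as a careful person would: the job done as asked, in the order asked, and still so for the second after the job is handed in, with the robot touching nothing.
Of cup1, cup2, cup3, cup4, cup5 only 3 to 5 are there at a start; the rules pass over those that are not, and their reading is None.
At some moment in a run one of cup1, cup2, cup3, cup4, cup5 may be knocked a few centimetres aside while the robot is not near it.
It also fails if it takes over 210 s, if anything falls off the work surface, if the arm or the gripper's body presses on something with over 40 N, if the wrist force passes 120 N, or if a joint passes its speed limit or range.

ROBOT

A 7-joint arm with a two-finger parallel gripper is mounted at the origin on the work surface. World frame = base frame: x ahead of the robot, y to its left, z up, the work surface at z = 0. Lengths are in mm, angles in rad, forces in N, time in s.
With the tool pointing down it reaches from about 350 to 775 mm from the base axis. Payload 3.1 kg.
Tool frame: the origin (TCP) lies on the front face of the gripper's body, between the roots of the fingers; the fingertips stand 73 mm ahead of it and the grasp point (between the pads) lies 54 mm ahead of it (ctrl.tcp_to_grasp is the distance from the TCP to the grasp point, in mm); z points along the fingers, y is the line along which they close (so a half turn about z gives the same grasp; the last joint's range is limited). The gripper opens to 85 mm and grips with 20 to 120 N. Pads are 22 mm wide; open, the fingers measure 114 mm over their backs; the gripper's body (76 mm by 85 mm) begins 54 mm behind the grasp point. The pads swing forward as they close: fully open they stand 13 mm farther back than shut.
Start: joints at [1.162, 0.311, 0.014, 1.512, -0.004, 1.319, -0.027], TCP at [197.281, -513.416, 303.904] pointing down, gripper open.
Joint ranges: [-2.7, 2.7], [-0.3, 1.91], [-1.27, 1.3], [0.12, 2.57], [-1.44, 4.58], [0.2, 2.03], [-3.05, 3.05]. Speed limits (rad/s): [2.79, 2.79, 3.14, 3.14, 3.14, 3.14, 3.14].

INTERFACE

Orientations are given as a rotation vector (axis times angle).
In Python, from station import ctrl, cams, order gives the robot as it stands.
- The arm moves only by the tool step_arm, never from a script. Its argument "steps" is a list of rows, each an object of numbers: "tx", "ty", "tz": the shift along the world's x, y, z in cm; "wx", "wy", "wz": the turn, a rotation vector about the world's x, y, z in rad; "hand": the finger opening in cm, from 0 to 8.54. In form: [{"tx": .., "ty": .., "tz": .., "wx": .., "wy": .., "wz": .., "hand": ..}, ...]. A call has 1 to 10 rows; each row is the pose to reach, as a shift and turn from the pose commanded when the call began; what a row does not reach only later rows make up. A row lasts 1/8 s, in which the tool goes at most 62.5 mm and 10.7 degrees, less where a joint would pass 70% of its speed; a pose out of reach is approached as far as the arm can. A call with a gripper value outside its range is refused whole. The fingers move at their own pace and stop on an object; the grip force is fixed at half the most. Time passes only in rows, so rows that repeat a pose let the fingers close. It gives the time, the measured TCP pose, the force, the opening and the grip force at its end, in the units of the state.
- ctrl.get_obs(): the state, without advancing time (a new reading comes with each control period).
- cams.get_image(name): name is "scene" or "top" or "wrist"; returns a dict with "frame" (420x560x3 uint8, red, green, blue), "z_map" (420x560 float32, mm along the optical axis (not along the pixel's ray), 0 where there is no reading), "fx", "fy", "cx", "cy" (pixels), "R" (3x3) and "t" (3): a world point X has camera coordinates R X + t; the wrist camera has in their place "tool_from_camera" (4x4, takes a point from camera to tool coordinates, whose origin is the TCP and whose axes are the flange's). Camera axes: x right, y down, z forward; pixel columns grow to the right and rows downward; lengths in mm; the calibration is good to about 2 mm. A picture is of the moment at which its call begins: read the wrist's pose just before it.
- order.finish_job(): hands the job in; it is judged then, once.
The state is a dict: "time": time; "joint_positions": joint angles; "qvel": joint speeds; "tau": joint torques, N m; "eef_pos": TCP position; "orientation": TCP orientation; "wrist_force": force on the tool from outside, world axes, zero at the start; "wrist_torque": the same for the moment, N m; "gripper_width": finger opening in mm; "finger_force": force on a finger pad.
Only numpy, scipy, OpenCV 4.12 (cv2) and the standard library are available. Lean on these libraries where they do the work, as an engineer would, in place of code of your own. Each camera call takes 0.05 s, during which the arm holds its last target. There are 200 camera calls.

## Working session

There is one attempt and no reset: what is moved stays moved. The work goes in short steps, Python scripts to look and compute and a tool call to move; the robot and the scene stay as the last step left them, time stands still between calls to the robot, and variables do not carry over. Pictures are saved under pics/ and viewed, at most 17 in all, crops included, and the job is handed in when it is done.

Besides the shell and the picture viewer there is one more tool, called after ">>>" in YAML: its name, and indented under it one key for each argument. step_arm: Moves the arm, as the interface text tells. Its arguments: {"type":"object","properties":{"steps":{"type":"array"}},"required":["steps"]}

```bash
mkdir -p pics; ls; cat > h.py <<'E'
import numpy as np, cv2
from station import ctrl, cams, order
from scipy.spatial.transform import Rotation as Rn
def shot(name,save=None):
    o=ctrl.get_obs(); d=cams.get_image(name)
    if name=="wrist":
        T=np.array(d["tool_from_camera"]); Rw=Rn.from_rotvec(o["orientation"]).as_matrix()
        Rc=Rw@T[:3,:3]; p=Rw@T[:3,3]+np.array(o["eef_pos"])
        d["R"]=Rc.T; d["t"]=-Rc.T@p
    d["R"]=np.array(d["R"]); d["t"]=np.array(d["t"])
    if save: cv2.imwrite("pics/"+save,d["frame"][:,:,::-1])
    return d
def ray(d,u,v,z):
    c=-d["R"].T@d["t"]; r=d["R"].T@np.array([(u-d["cx"])/d["fx"],(v-d["cy"])/d["fy"],1])
    return c+r*(z-c[2])/r[2]
def cloud(d):
    z=d["z_map"]; v,u=np.mgrid[:z.shape[0],:z.shape[1]]
    P=np.stack([(u-d["cx"])/d["fx"]*z,(v-d["cy"])/d["fy"]*z,z],-1)
    W=(P-d["t"])@d["R"]; W[z==0]=np.nan
    return W
def proj(d,X):
    c=d["R"]@np.array(X,float)+d["t"]; return c[0]/c[2]*d["fx"]+d["cx"],c[1]/c[2]*d["fy"]+d["cy"]
E
python3 - <<'E'
from h import *
for n in ("scene","top"):
    d=shot(n,n+"0.png"); print(n,-d["R"].T@d["t"],d["R"][2],d["fx"])
    np.savez(n+"0.npz",**d)
print(ctrl.get_obs())
E
```

```text
pics
scene [ 905.75142785  773.12202447 1123.68555922] [-0.32627385 -0.57031471 -0.7538478 ] 443.6270415624153
top [3.02147998e+02 9.51114751e-01 1.01385612e+03] [ 0.16328345 -0.00722391 -0.98655275] 410.593184560333
{'time': 0.1, 'joint_positions': array([ 1.16230777,  0.3116252 ,  0.01399145,  1.5129259 , -0.00442465,
        1.3191953 , -0.02717029]), 'qvel': array([-1.43361753e-03, -2.49651172e-03, -4.21407209e-04, -4.14797696e-03,
       -6.47182476e-04,  4.75736420e-04,  5.75536362e-05]), 'tau': array([ 1.82865856e-04, -3.80857229e+01,  1.46208848e-01, -2.31243289e+01,
        1.21878443e-02,  8.10676807e-03,  1.71420561e-05]), 'eef_pos': array([ 197.0831186 , -512.92912636,  302.92898134]), 'orientation': array([-3.08684044e+00, -5.72704073e-01,  7.06999793e-04]), 'wrist_force': array([-1.02264525, -0.1474995 ,  0.40696795]), 'wrist_torque': array([0.00763435, 0.00296939, 0.00666289]), 'finger_force': 0.0, 'gripper_width': 85.46566116502034}
```

View pics/top0.png

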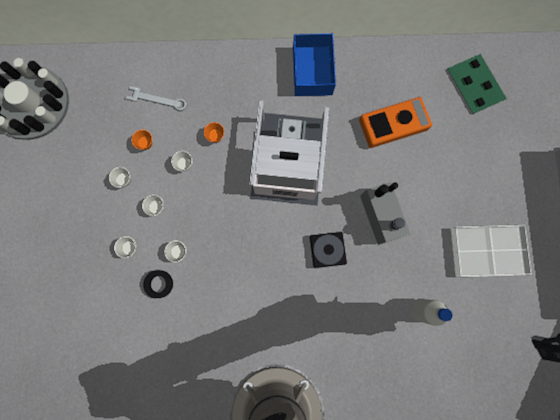

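View pics/scene0.png

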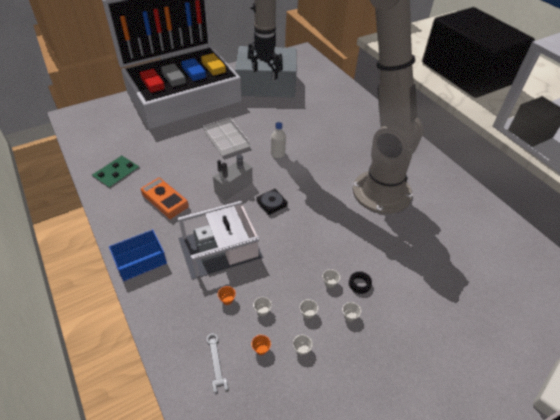

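Top view: five white cups at (119,178), (180,162), (152,205), (124,247), (175,251); two orange decoys; magazine with its grip at about (289,156); drift at about (397,225) in the block. The scene view shows the same layout, with the cover part-open.

```bash
cat > m1.py <<'E'
from h import *
t=shot("top"); s=shot("scene")
def tri(a,pa,b,pb):
    A=[];B=[]
    for d,(u,v) in((a,pa),(b,pb)):
        r=d["R"].T@np.array([(u-d["cx"])/d["fx"],(v-d["cy"])/d["fy"],1]);r/=np.linalg.norm(r)
        M=np.eye(3)-np.outer(r,r);A.append(M);B.append(M@(-d["R"].T@d["t"]))
    return np.linalg.solve(A[0]+A[1],B[0]+B[1])
def rims(d,box):
    W=cloud(d);f=d["frame"].astype(int)
    m=((f.min(2)>150)&(W[...,1]>80)&(W[...,2]<60)).astype(np.uint8)
    x0,y0,x1,y1=box;k=np.zeros_like(m);k[y0:y1,x0:x1]=m[y0:y1,x0:x1]
    cs,_=cv2.findContours(k,cv2.RETR_EXTERNAL,cv2.CHAIN_APPROX_NONE);out=[]
    for c in cs:
        if len(c)<25: continue
        h=cv2.convexHull(c)
        out.append((cv2.fitEllipse(h),cv2.boundingRect(c),np.nanmax(W[...,2][cv2.drawContours(np.zeros_like(m),[c],-1,1,-1)>0])))
    return out
if __name__=="__main__":
    for n,d,b in(("top",t,(90,145,205,270)),("scene",s,(240,260,370,365))):
        for e,r,z in rims(d,b): print(n,np.round(e[0],1),np.round(e[1],1),r,round(float(z),1),ray(d,*e[0],36).round(1))
    W=cloud(t)
    for n,(u,v) in dict(grip=(289,156),lug=(291,130),drift=(397,224),plate=(275,165),rail=(255,150)).items():
        print(n,np.nanmedian(W[v-1:v+2,u-1:u+2].reshape(-1,3),0).round(1))
    cv2.imwrite("pics/mag.png",np.hstack([cv2.resize(t["frame"][90:210,235:415,::-1],None,fx=3,fy=3,interpolation=cv2.INTER_CUBIC)]))
E
python3 m1.py
python3 - <<'E'
import cv2
i=cv2.imread('pics/mag.png');j=cv2.imread('pics/top0.png')[90:260,235:415]
cv2.imwrite('pics/mag2.png',cv2.resize(j,(630,595),interpolation=cv2.INTER_CUBIC))
E
```

```text
top [175.  249.8] [19.5 22.9] (164, 240, 23, 20) 42.2 [384.4 231.5  36. ]
top [122.1 246.7] [16.1 19. ] (114, 237, 17, 19) 40.6 [395.4 357.3  36. ]
top [129.6 241.2] [ 8.2 16.6] (123, 236, 14, 12) 41.2 [408.  339.8  36. ]
top [152.9 204.4] [21.1 22.2] (142, 194, 22, 22) 40.4 [495.8 286.1  36. ]
top [117.2 176.5] [16.4 21. ] (109, 166, 17, 22) 41.0 [567.8 374.7  36. ]
top [178.5 160.8] [14.1 19.5] (171, 151, 15, 19) 40.6 [603.6 225.2  36. ]
scene [304.4 344. ] [15.1 18.4] (297, 335, 16, 18) 40.7 [562.6 371.7  36. ]
scene [264.4 309.2] [ 5.3 13.5] (258, 307, 14, 6) 40.0 [605.  231.4  36. ]
scene [354.  311.9] [11.4 15.7] (347, 306, 15, 13) 38.9 [391.9 357.3  36. ]
scene [312.  310.3] [ 8.2 15.8] (304, 305, 15, 11) 38.5 [491.2 297.4  36. ]
scene [345.6 307.5] [ 8.4 12. ] (341, 302, 8, 12) 39.6 [404.2 334.9  36. ]
scene [334.2 278.3] [ 8.6 14.2] (328, 273, 13, 11) 41.2 [377.  239.8  36. ]
grip [582.  -43.4 120.3]
lug [656.5 -52.1  85.8]
drift [ 419.6 -274.2  124.9]
plate [568.4 -11.6  97.1]
rail [604.8  33.7 100. ]
```

View pics/mag2.png

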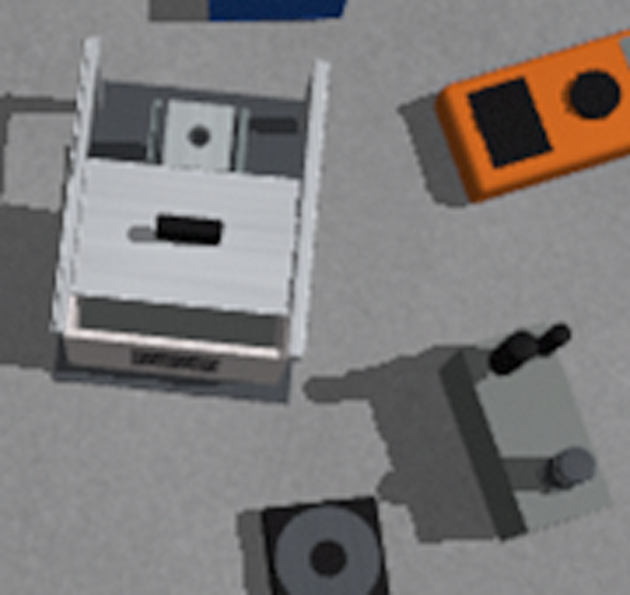

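Crop: the lug hole shows at crop (199,135), the black grip at (190,230), and the drift handle top at (573,466). The cover is about a third open. Next I fit the magazine's yaw, triangulate the grip, hole and drift, and fit circles to the cup rims.

```bash
cat > m2.py <<'E'
from m1 import *
from scipy.optimize import least_squares
Wt,Ws=cloud(t),cloud(s)
# rails / yaw from top image: points ~98 high
for W,n in((Wt,"top"),(Ws,"scene")):
    m=(abs(W[...,2]-99)<5)&(W[...,0]>480)&(W[...,0]<760)&(abs(W[...,1]+40)<110)
    p=W[m][:,:2].astype(np.float32); r=cv2.minAreaRect(p); print(n,"magrect",r,len(p))
def dark(d,c,rad,zlo,zhi,lim):
    W=cloud(d);f=d["frame"].astype(int)
    m=(f.max(2)<lim)&(np.hypot(W[...,0]-c[0],W[...,1]-c[1])<rad)&(W[...,2]>zlo)&(W[...,2]<zhi)
    v,u=np.nonzero(m);return m,u.mean(),v.mean(),len(u)
# grip
for d,n in((t,"top"),(s,"scene")):
    m,u,v,k=dark(d,(582,-43),40,112,130,60);print("grip",n,u,v,k,ray(d,u,v,122),np.nanmedian(cloud(d)[m],0))
    m,u,v,k=dark(d,(419,-274),40,110,140,400);print("drift",n,u,v,k,ray(d,u,v,124),np.nanmedian(cloud(d)[m],0))
# cups: rim points from both clouds
for c in((384,236),(398,352),(494,290),(565,373),(605,228)):
    o=[]
    for W in(Wt,Ws):
        m=(np.hypot(W[...,0]-c[0],W[...,1]-c[1])<40)&(W[...,2]>29)
        p=W[m]; q=cv2.minEnclosingCircle(p[:,:2].astype(np.float32)); o+=[np.round(q[0],1),round(q[1],1),len(p),np.percentile(p[:,2],90).round(1)]
    print(c,*o)
E
python3 m2.py
```

```text
top magrect ((615.4607543945312, -45.680564880371094), (166.37384033203125, 205.97019958496094), 82.23871612548828) 3299
scene magrect ((614.766357421875, -49.75120544433594), (173.43331909179688, 203.7547607421875), 82.3566665649414) 1613
grip top 288.55434782608694 154.56521739130434 92 [584.64056199 -42.51692227 122.        ] [584.62889001 -42.49710257 121.94041506]
drift top 398.27927927927925 222.24324324324326 111 [ 423.35449384 -277.4436016   124.        ] [ 423.64517925 -277.08346397  124.18468588]
grip scene 225.84 222.24 25 [589.23138123 -37.22276508 122.        ] [589.70185409 -36.53400163 122.55493913]
drift scene 238.93617021276594 157.4468085106383 47 [ 425.67182431 -277.60390739  124.        ] [ 425.70411069 -278.22396229  124.33711421]
(384, 236) [382.9 232.4] 25.6 116 38.4 [382.  228.3] 26.9 75 38.6
(398, 352) [395.9 351.6] 25.9 121 38.8 [394.  348.3] 26.6 84 37.9
(494, 290) [496.8 287.7] 26.3 108 38.4 [495.7 282.9] 26.8 81 37.9
(565, 373) [568.6 369.7] 26.7 119 38.3 [567.5 366.7] 26.4 95 38.3
(605, 228) [605.2 218.3] 26.0 105 38.7 [603.6 214.5] 25.8 84 38.3
```

>>> step_arm:
  steps:
    - {"tx":6,"ty":6,"tz":0,"wz":-0.15,"hand":3}
    - {"tx":10,"ty":11,"tz":0,"wz":-0.3,"hand":0}
    - {"tx":14,"ty":17,"wz":-0.45,"hand":0}
    - {"tx":18,"ty":22,"wz":-0.502,"hand":0}
    - {"tx":22,"ty":27,"wz":-0.502,"hand":0}
    - {"tx":26,"ty":33,"wz":-0.502,"hand":0}
    - {"tx":29,"ty":38,"wz":-0.502,"hand":0}
    - {"tx":32,"ty":43,"wz":-0.502,"hand":0}
    - {"tx":35.1,"ty":47.5,"wz":-0.502,"hand":0}
    - {"tx":35.1,"ty":47.5,"wz":-0.502,"hand":0}

```text
invalid input at $.steps[0]: expected keys tx, ty, tz, wx, wy, wz, hand
```

>>> step_arm:
  steps:
    - {"tx":0,"hand":0}
    - {"tx":0,"hand":0}
    - {"tx":0,"hand":0}

```text
invalid input at $.steps[0]: expected keys tx, ty, tz, wx, wy, wz, hand
```

```bash
python3 - <<'E'
from h import *
d=shot("wrist","w1.png"); o=ctrl.get_obs(); print(o["eef_pos"],o["orientation"],o["joint_positions"],o["gripper_width"])
print(d["tool_from_camera"])
E
```

```text
[ 197.23611604 -513.2870917   303.63494   ] [-3.08836995e+00 -5.72969779e-01  2.27515106e-04] [ 1.16226826  0.3111004   0.0140146   1.5118925  -0.00439641  1.31917172
 -0.02721054] 84.78327926301664
[[ 2.26059089e-04 -9.47906750e-01 -3.18547864e-01  8.24355916e+01]
 [ 9.99999950e-01  2.84665555e-04 -1.37427772e-04 -1.22090638e+00]
 [ 2.20948317e-04 -3.18547817e-01  9.47906767e-01 -6.93753836e+01]
 [ 0.00000000e+00  0.00000000e+00  0.00000000e+00  1.00000000e+00]]
```

View pics/w1.png

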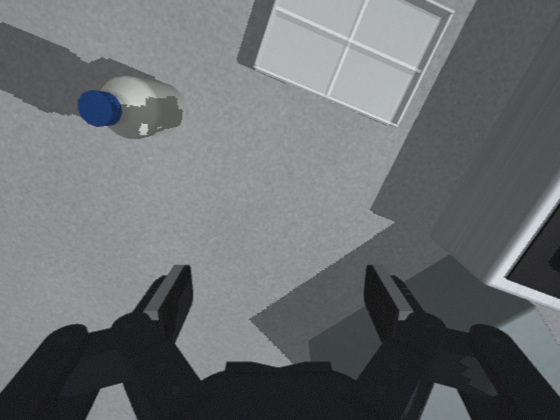

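The wrist view shows the open fingertips at (180,270) and (375,270), with the bottle and an organiser behind. The move was refused because every key is required, so I send full rows.

>>> step_arm:
  steps:
    - {"tx":6,"ty":6,"tz":0,"wx":0,"wy":0,"wz":-0.15,"hand":3}
    - {"tx":10,"ty":11,"tz":0,"wx":0,"wy":0,"wz":-0.3,"hand":0}
    - {"tx":14,"ty":17,"tz":0,"wx":0,"wy":0,"wz":-0.45,"hand":0}
    - {"tx":18,"ty":22,"tz":0,"wx":0,"wy":0,"wz":-0.502,"hand":0}
    - {"tx":22,"ty":27,"tz":0,"wx":0,"wy":0,"wz":-0.502,"hand":0}
    - {"tx":26,"ty":33,"tz":0,"wx":0,"wy":0,"wz":-0.502,"hand":0}
    - {"tx":29,"ty":38,"tz":0,"wx":0,"wy":0,"wz":-0.502,"hand":0}
    - {"tx":32,"ty":43,"tz":0,"wx":0,"wy":0,"wz":-0.502,"hand":0}
    - {"tx":35.1,"ty":47.5,"tz":0,"wx":0,"wy":0,"wz":-0.502,"hand":0}
    - {"tx":35.1,"ty":47.5,"tz":0,"wx":0,"wy":0,"wz":-0.502,"hand":0}

```text
time: 1.6
eef_pos: [549.5, -33.6, 303.9]
orientation: [-3.132, 0.202, -0.001]
wrist_force: [-0.7, -0.0, -0.1]
gripper_width: -0.2
finger_force: 0.0
```

>>> step_arm:
  steps:
    - {"tx":0,"ty":0,"tz":0,"wx":0,"wy":0,"wz":0,"hand":0}
    - {"tx":0,"ty":0,"tz":0,"wx":0,"wy":0,"wz":0,"hand":0}
    - {"tx":0,"ty":0,"tz":0,"wx":0,"wy":0,"wz":0,"hand":0}

```text
time: 1.98
eef_pos: [547.8, -40.4, 303.9]
orientation: [3.133, -0.217, -0.0]
wrist_force: [-0.1, -0.8, 0.3]
gripper_width: -0.1
finger_force: 0.0
```

```bash
python3 - <<'E'
from h import *
d=shot("wrist","w2.png"); o=ctrl.get_obs(); print(o["eef_pos"],o["orientation"],o["joint_positions"],o["gripper_width"])
E
```

```text
[547.82568033 -40.23382285 304.00858705] [ 3.13316410e+00 -2.16869308e-01 -1.22831430e-04] [ 0.27208484  0.32765521 -0.30624916  1.50331143  0.10111795  1.32623749
 -1.75238699] -0.012443542950221419
```

View pics/w2.png

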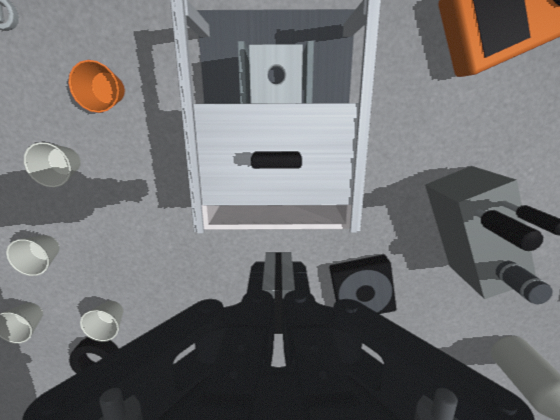

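The wrist view is aligned with the magazine: grip at (276,160), lug hole at (276,74), near wall at about row 222, white cups at left. Next I refine the magazine from this view.

```bash
cat > m3.py <<'E'
from h import *
def magw(d):
    W=cloud(d); f=d["frame"].astype(int)
    m=(abs(W[...,2]-98)<4)&(W[...,0]>480)&(W[...,0]<790)&(abs(W[...,1]+45)<115)
    r=cv2.minAreaRect(W[m][:,:2].astype(np.float32)); print("rect",np.round(r[0],1),np.round(r[1],1),round(r[2],2))
    g=((f.max(2)<60)&(W[...,2]>115)&(W[...,2]<128)&(W[...,0]>520)&(abs(W[...,1]+45)<60)).astype(np.uint8)
    v,u=np.nonzero(g); print("grip px",u.mean(),v.mean(),ray(d,u.mean(),v.mean(),122).round(1),np.nanmedian(W[g>0],0).round(1))
def hole(d,u0,v0,z,h=14):
    c=cv2.cvtColor(d["frame"],cv2.COLOR_RGB2GRAY)[v0-h:v0+h,u0-h:u0+h]
    _,b=cv2.threshold(c,0,255,cv2.THRESH_BINARY_INV+cv2.THRESH_OTSU)
    n,l,st,ce=cv2.connectedComponentsWithStats(b); k=l[h,h]; 
    u,v=ce[k]+[u0-h,v0-h]; print("hole px",u,v,st[k],ray(d,u,v,z).round(1)); return u,v
if __name__=="__main__":
    d=shot("wrist"); magw(d); hole(d,276,74,96)
E
python3 m3.py
```

```text
rect [609.3 -46.3] [167.1 198.6] 82.15
grip px 275.94690265486724 160.49557522123894 [586.  -42.6 122. ] [585.9 -42.6 121. ]
hole px 276.4646840148699 74.37918215613382 [  6   5  18  20 269] [654.1 -52.5  96. ]
```

```bash
python3 - <<'E'
from h import *
d=shot("wrist");W=cloud(d);o=ctrl.get_obs()
for v in range(246,300,6): print(v,W[v,270].round(1),W[v,286].round(1))
print(o["eef_pos"])
E
```

```text
246 [449.  -14.   -1.4] [ 4.465e+02 -3.590e+01 -3.000e-01]
252 [559.7 -36.2 235.9] [558.5 -44.3 235.8]
258 [559.4 -36.3 241.8] [558.  -44.1 241.2]
264 [558.9 -36.4 246.9] [558.6 -44.  248.1]
270 [559.1 -36.6 252.6] [558.6 -43.8 253.6]
276 [558.7 -36.6 257.1] [558.7 -43.7 258.8]
282 [559.  -36.8 262.5] [558.4 -43.6 263. ]
288 [559.1 -36.9 267.1] [558.8 -43.5 267.9]
294 [560.4 -37.3 273.1] [559.4 -43.4 272.9]
[547.95206827 -39.64953846 304.06547031]
```

>>> step_arm:
  steps:
    - {"tx":0,"ty":0,"tz":-5,"wx":0,"wy":0,"wz":0,"hand":0}
    - {"tx":0,"ty":0,"tz":-10,"wx":0,"wy":0,"wz":0,"hand":0}
    - {"tx":0,"ty":0,"tz":-12.5,"wx":0,"wy":0,"wz":0,"hand":0}
    - {"tx":0,"ty":0,"tz":-12.5,"wx":0,"wy":0,"wz":0,"hand":0}
    - {"tx":1.5,"ty":-0.2,"tz":-12.5,"wx":0,"wy":0,"wz":0,"hand":0}
    - {"tx":3,"ty":-0.4,"tz":-12.5,"wx":0,"wy":0,"wz":0,"hand":0}
    - {"tx":4.5,"ty":-0.6,"tz":-12.5,"wx":0,"wy":0,"wz":0,"hand":0}
    - {"tx":6,"ty":-0.8,"tz":-12.5,"wx":0,"wy":0,"wz":0,"hand":0}
    - {"tx":7.3,"ty":-1,"tz":-12.5,"wx":0,"wy":0,"wz":0,"hand":0}
    - {"tx":8.3,"ty":-1.15,"tz":-12.5,"wx":0,"wy":0,"wz":0,"hand":0}

```text
time: 3.38
eef_pos: [632.1, -49.9, 180.7]
orientation: [-3.134, 0.213, -0.002]
wrist_force: [-2.8, 0.1, 2.1]
gripper_width: 0.3
finger_force: 1.0
```

>>> step_arm:
  steps:
    - {"tx":0.5,"ty":-0.07,"tz":0,"wx":0,"wy":0,"wz":0,"hand":0}
    - {"tx":1,"ty":-0.14,"tz":0,"wx":0,"wy":0,"wz":0,"hand":0}
    - {"tx":1.3,"ty":-0.18,"tz":0,"wx":0,"wy":0,"wz":0,"hand":0}
    - {"tx":1.5,"ty":-0.21,"tz":0,"wx":0,"wy":0,"wz":0,"hand":0}
    - {"tx":1.7,"ty":-0.24,"tz":0,"wx":0,"wy":0,"wz":0,"hand":0}
    - {"tx":1.7,"ty":-0.24,"tz":0,"wx":0,"wy":0,"wz":0,"hand":0}

```text
time: 4.12
eef_pos: [645.5, -51.9, 178.9]
orientation: [3.134, -0.212, -0.012]
wrist_force: [-8.6, 1.1, 6.2]
gripper_width: -0.3
finger_force: 4.4
```

>>> step_arm:
  steps:
    - {"tx":-2,"ty":0.28,"tz":0,"wx":0,"wy":0,"wz":0,"hand":0}
    - {"tx":-3,"ty":0.4,"tz":5,"wx":0,"wy":0,"wz":0,"hand":0}
    - {"tx":-4,"ty":1,"tz":11,"wx":0,"wy":0,"wz":0,"hand":0}
    - {"tx":-6,"ty":6,"tz":15,"wx":0,"wy":0,"wz":0,"hand":8.5}
    - {"tx":-8,"ty":12,"tz":15,"wx":0,"wy":0,"wz":0,"hand":8.5}
    - {"tx":-10.8,"ty":17,"tz":15,"wx":0,"wy":0,"wz":0,"hand":8.5}
    - {"tx":-10.8,"ty":23,"tz":15,"wx":0,"wy":0,"wz":0,"hand":8.5}
    - {"tx":-10.8,"ty":29,"tz":15,"wx":0,"wy":0,"wz":0,"hand":8.5}
    - {"tx":-10.8,"ty":34.2,"tz":15,"wx":0,"wy":0,"wz":0,"hand":8.5}
    - {"tx":-10.8,"ty":34.2,"tz":15,"wx":0,"wy":0,"wz":0,"hand":8.5}

```text
time: 5.38
eef_pos: [538.1, 296.3, 328.5]
orientation: [-3.13, 0.196, 0.002]
wrist_force: [0.2, -0.2, 0.3]
gripper_width: 84.9
finger_force: 0.0
```

>>> step_arm:
  steps:
    - {"tx":0,"ty":0,"tz":0,"wx":0,"wy":0,"wz":0,"hand":8.5}
    - {"tx":0,"ty":0,"tz":0,"wx":0,"wy":0,"wz":0,"hand":8.5}
    - {"tx":0,"ty":0,"tz":0,"wx":0,"wy":0,"wz":0,"hand":8.5}

```text
time: 5.75
eef_pos: [541.0, 288.0, 329.1]
orientation: [3.134, -0.216, 0.001]
wrist_force: [-0.4, -0.2, 0.8]
gripper_width: 85.2
finger_force: 0.0
```

```bash
cat > cups.py <<'E'
from h import *
import sys
def cups(d,verbose=True):
    """white rims: cloud points 29..42 high, low saturation, clustered; rim circle by ray at z=36"""
    W=cloud(d); f=d["frame"].astype(int)
    m=((W[...,2]>27)&(W[...,2]<44)&(f.max(2)-f.min(2)<50)&(f.min(2)>90)&(W[...,1]>70)&(W[...,0]>280)&(W[...,0]<720)).astype(np.uint8)
    m=cv2.morphologyEx(m,cv2.MORPH_CLOSE,np.ones((5,5)))
    n,l,st,_=cv2.connectedComponentsWithStats(m); out=[]
    for k in range(1,n):
        if st[k,4]<60: continue
        p=W[(l==k)]; p=p[(p[:,2]>32)][:,:2].astype(np.float32)
        if len(p)<20: continue
        c,r=cv2.minEnclosingCircle(p); z=np.nanpercentile(W[l==k][:,2],90)
        cs,_=cv2.findContours((l==k).astype(np.uint8),cv2.RETR_EXTERNAL,cv2.CHAIN_APPROX_NONE)
        h=cv2.convexHull(cs[0]).reshape(-1,2); q=np.array([ray(d,*x,36)[:2] for x in h],np.float32)
        e=cv2.minEnclosingCircle(q)
        out.append((c,r,z,e)); 
        if verbose: print("cloud",np.round(c,1),round(r,1),"z",round(float(z),1),"rim ray",np.round(e[0],1),round(e[1],1),"px",np.round(h.mean(0)))
    return out
if __name__=="__main__":
    o=ctrl.get_obs(); print(o["time"],o["eef_pos"].round(1),o["orientation"].round(3),o["gripper_width"])
    for n in sys.argv[1:]: print(n); cups(shot(n,n+"_c%d.png"%(o["time"]*100)))
E
python3 cups.py wrist top; ls pics
```

```text
5.75 [541.  288.  329.1] [ 3.134e+00 -2.160e-01  1.000e-03] 85.22720524693054
wrist
cloud [601.9 217.3] 25.7 z 35.8 rim ray [602.  217.6] 25.6 px [333. 116.]
cloud [564.9 369.3] 25.7 z 35.8 rim ray [565.2 369.1] 25.6 px [209. 165.]
cloud [492.9 286.2] 25.8 z 35.8 rim ray [493.3 286.3] 25.6 px [286. 211.]
cloud [379.8 231.6] 26.0 z 35.7 rim ray [381.2 230.9] 26.3 px [335. 283.]
cloud [393.1 350. ] 25.9 z 35.7 rim ray [394.5 349.6] 26.7 px [250. 284.]
top
cloud [605.5 218.6] 25.9 z 38.0 rim ray [605.5 219. ] 25.7 px [181. 160.]
cloud [500.3 285.6] 25.2 z 38.1 rim ray [500.5 285.9] 24.9 px [153. 198.]
mag.png
mag2.png
scene0.png
top0.png
top_c575.png
w1.png
w2.png
wrist_c575.png
```

Wrist view gives all five rims (radius about 26, z about 36), agreeing with the two outside views to a few mm. I take the cup at (602,217.5) first.

>>> step_arm:
  steps:
    - {"tx":4,"ty":-4,"tz":0,"wx":0,"wy":0,"wz":0,"hand":8.5}
    - {"tx":6.1,"ty":-7.1,"tz":-5,"wx":0,"wy":0,"wz":0,"hand":8.5}
    - {"tx":6.1,"ty":-7.1,"tz":-11,"wx":0,"wy":0,"wz":0,"hand":8.5}
    - {"tx":6.1,"ty":-7.1,"tz":-17,"wx":0,"wy":0,"wz":0,"hand":8.5}
    - {"tx":6.1,"ty":-7.1,"tz":-20,"wx":0,"wy":0,"wz":0,"hand":8.5}
    - {"tx":6.1,"ty":-7.1,"tz":-22,"wx":0,"wy":0,"wz":0,"hand":8.5}
    - {"tx":6.1,"ty":-7.1,"tz":-23.3,"wx":0,"wy":0,"wz":0,"hand":8.5}
    - {"tx":6.1,"ty":-7.1,"tz":-23.3,"wx":0,"wy":0,"wz":0,"hand":8.5}
    - {"tx":6.1,"ty":-7.1,"tz":-23.3,"wx":0,"wy":0,"wz":0,"hand":8.5}

```text
time: 6.98
eef_pos: [602.1, 219.0, 97.1]
orientation: [-3.133, 0.212, -0.003]
wrist_force: [-0.1, -0.0, -0.1]
gripper_width: 85.1
finger_force: 0.0
```

```bash
python3 cups.py wrist; mv pics/wrist_c*.png /tmp 2>/dev/null; python3 - <<'E'
from h import *
shot("wrist","w3.png")
E
```

```text
6.975 [602.1 219.   97.1] [-3.133e+00  2.120e-01 -3.000e-03] 85.0857470784216
wrist
cloud [601.9 217.6] 26.1 z 35.6 rim ray [602.9 217.4] 26.0 px [281. 277.]
cloud [586.3 361.9] 12.0 z 35.8 rim ray [586.1 361.1] 11.5 px [ 26. 334.]
cloud [553.6 389.9] 4.0 z 33.6 rim ray [562.6 384. ] 12.9 px [  7. 377.]
```

View pics/w3.png

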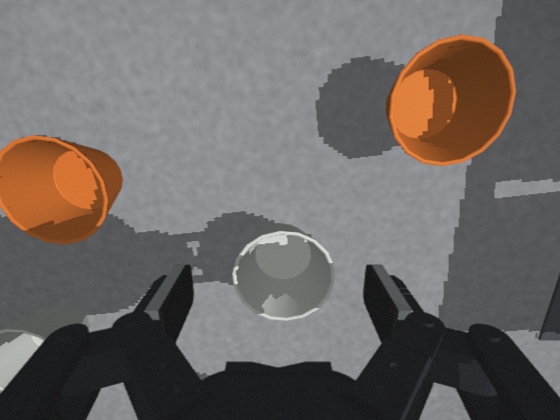

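The cup rim, at (284,276), sits centred between the open fingers. Closing.

>>> step_arm:
  steps:
    - {"tx":0,"ty":0,"tz":0,"wx":0,"wy":0,"wz":0,"hand":6}
    - {"tx":0,"ty":0,"tz":0,"wx":0,"wy":0,"wz":0,"hand":4.6}
    - {"tx":0,"ty":0,"tz":0,"wx":0,"wy":0,"wz":0,"hand":4.6}
    - {"tx":0,"ty":0,"tz":0,"wx":0,"wy":0,"wz":0,"hand":4.6}
    - {"tx":0,"ty":0,"tz":0,"wx":0,"wy":0,"wz":0,"hand":4.6}
    - {"tx":0,"ty":0,"tz":2,"wx":0,"wy":0,"wz":0,"hand":4.6}
    - {"tx":0,"ty":0,"tz":4,"wx":0,"wy":0,"wz":0,"hand":4.6}
    - {"tx":0,"ty":0,"tz":4,"wx":0,"wy":0,"wz":0,"hand":4.6}

```text
time: 8.07
eef_pos: [602.7, 219.6, 138.7]
orientation: [-3.132, 0.212, -0.008]
wrist_force: [-0.1, 0.9, -0.1]
gripper_width: 46.9
finger_force: 58.2
```

```bash
python3 - <<'E'
from h import *
d=shot("wrist","w4.png");W=cloud(d);o=ctrl.get_obs();print(o["eef_pos"],o["gripper_width"],o["finger_force"])
z=o["eef_pos"][2]
m=(np.hypot(W[...,0]-602,W[...,1]-218)<60)&(W[...,2]>20)&(W[...,2]<z-20)
f=d["frame"].astype(int)
b=m&(f.max(2)<70); w=m&(f.min(2)>90)
print("tip z", np.nanpercentile(W[b][:,2],[1,5]), "rim z",np.nanpercentile(W[w][:,2],[50,90,98]), "rim c",cv2.minEnclosingCircle(W[w&(W[...,2]>np.nanpercentile(W[w][:,2],98)-4)][:,:2].astype(np.float32)))
E
```

```text
[601.88918918 219.0233783  137.17725683] 47.21777697619816 58.214836795959854
tip z [76.4206747  80.19596029] rim z [ 63.73639609  76.6639487  102.74241357] rim c ((614.5509033203125, 218.1676483154297), 53.72230529785156)
```

View pics/w4.png

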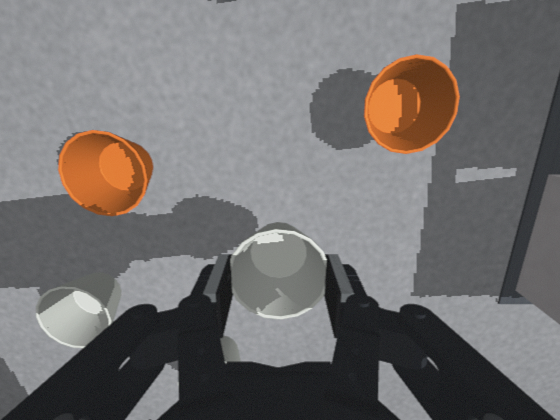

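Cup held, rim at about (280,272) between the pads. Carrying it over the compartment.

>>> step_arm:
  steps:
    - {"tx":0,"ty":0,"tz":5,"wx":0,"wy":0,"wz":0,"hand":4.6}
    - {"tx":0,"ty":-3,"tz":10,"wx":0,"wy":0,"wz":0,"hand":4.6}
    - {"tx":-1,"ty":-7,"tz":12,"wx":0,"wy":0,"wz":0,"hand":4.6}
    - {"tx":-2,"ty":-12,"tz":12,"wx":0,"wy":0,"wz":0,"hand":4.6}
    - {"tx":-3,"ty":-17,"tz":12,"wx":0,"wy":0,"wz":0,"hand":4.6}
    - {"tx":-4,"ty":-22,"tz":12,"wx":0,"wy":0,"wz":0,"hand":4.6}
    - {"tx":-4.4,"ty":-25.8,"tz":12,"wx":0,"wy":0,"wz":0,"hand":4.6}
    - {"tx":-4.4,"ty":-25.8,"tz":12,"wx":0,"wy":0,"wz":0,"hand":4.6}
    - {"tx":-4.4,"ty":-25.8,"tz":12,"wx":0,"wy":0,"wz":0,"hand":4.6}

```text
time: 9.25
eef_pos: [557.0, -38.4, 255.2]
orientation: [-3.133, 0.211, 0.002]
wrist_force: [-0.5, 0.6, 0.4]
gripper_width: 47.2
finger_force: 58.3
```

```bash
python3 - <<'E'
from h import *
d=shot("wrist","w5.png");W=cloud(d);o=ctrl.get_obs();print(o["eef_pos"],o["gripper_width"],o["finger_force"])
np.savez("w5.npz",**d)
# inner wall near edge: floor points
m=(W[...,2]>5)&(W[...,2]<22)&(abs(W[...,0]-558)<60)&(abs(W[...,1]+39)<90)
r=cv2.minAreaRect(W[m][:,:2].astype(np.float32));print("floor",r,np.nanmedian(W[m][:,2]),m.sum())
t=shot("top");Wt=cloud(t)
m=(abs(Wt[...,2]-92)<5)&(abs(Wt[...,0]-558)<90)&(abs(Wt[...,1]+39)<110)
R=np.array([[.99,-.1395],[.1395,.99]]);p=(Wt[m][:,:2]-[558.5,-38.7])@R
for lo in range(-90,90,10): 
    q=p[(p[:,1]>=lo)&(p[:,1]<lo+10)]; print(lo,len(q),np.percentile(q[:,0],[2,98]).round(1) if len(q) else '')
E
```

```text
[557.12884598 -37.51153956 255.41052209] 47.15052113595948 58.290431598143186
floor ((559.9215698242188, -39.66900634765625), (149.7628173828125, 89.85789489746094), 82.39546203613281) 11.408772768916611 8915
-90 0 
-80 0 
-70 0 
-60 0 
-50 0 
-40 0 
-30 0 
-20 0 
-10 0 
0 0 
10 0 
20 7 [-39.2 -34.6]
30 14 [-36.5  94.6]
40 12 [-35.3 -28.9]
50 13 [-31.   54.4]
60 41 [-29.2  60.1]
70 35 [-25.8  26.8]
80 9 [-23.6 -10.8]
```

View pics/w5.png

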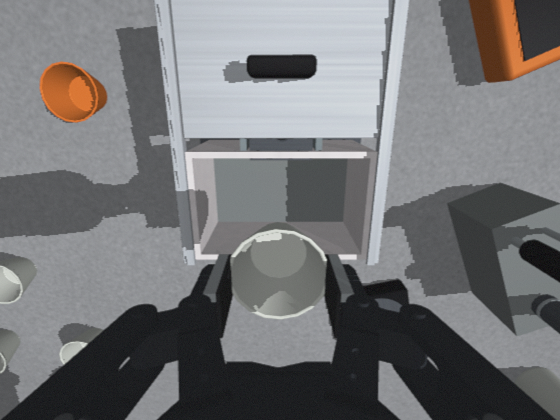

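The open compartment shows its floor at z≈11.4, centred at about (559.5,-39.5); the cover grip at (281,66) is clear. Lowering the first cup.

>>> step_arm:
  steps:
    - {"tx":0.2,"ty":-0.1,"tz":-4,"wx":0,"wy":0,"wz":0,"hand":4.6}
    - {"tx":0.2,"ty":-0.1,"tz":-8,"wx":0,"wy":0,"wz":0,"hand":4.6}
    - {"tx":0.2,"ty":-0.1,"tz":-11,"wx":0,"wy":0,"wz":0,"hand":4.6}
    - {"tx":0.2,"ty":-0.1,"tz":-13,"wx":0,"wy":0,"wz":0,"hand":4.6}
    - {"tx":0.2,"ty":-0.1,"tz":-14,"wx":0,"wy":0,"wz":0,"hand":4.6}
    - {"tx":0.2,"ty":-0.1,"tz":-14.4,"wx":0,"wy":0,"wz":0,"hand":4.6}
    - {"tx":0.2,"ty":-0.1,"tz":-14.6,"wx":0,"wy":0,"wz":0,"hand":4.6}
    - {"tx":0.2,"ty":-0.1,"tz":-14.6,"wx":0,"wy":0,"wz":0,"hand":4.6}
    - {"tx":0.2,"ty":-0.1,"tz":-14.6,"wx":0,"wy":0,"wz":0,"hand":4.6}

```text
time: 10.48
eef_pos: [559.7, -40.4, 110.5]
orientation: [3.134, -0.212, 0.002]
wrist_force: [0.1, 1.1, -0.3]
gripper_width: 46.8
finger_force: 58.3
```

>>> step_arm:
  steps:
    - {"tx":0,"ty":0,"tz":-0.1,"wx":0,"wy":0,"wz":0,"hand":4.6}
    - {"tx":0,"ty":0,"tz":-0.15,"wx":0,"wy":0,"wz":0,"hand":4.6}
    - {"tx":0,"ty":0,"tz":-0.15,"wx":0,"wy":0,"wz":0,"hand":5.2}
    - {"tx":0,"ty":0,"tz":-0.15,"wx":0,"wy":0,"wz":0,"hand":6}
    - {"tx":0,"ty":0,"tz":-0.15,"wx":0,"wy":0,"wz":0,"hand":7}
    - {"tx":0,"ty":0,"tz":-0.15,"wx":0,"wy":0,"wz":0,"hand":7}
    - {"tx":0,"ty":0,"tz":3,"wx":0,"wy":0,"wz":0,"hand":7}
    - {"tx":0,"ty":0,"tz":8,"wx":0,"wy":0,"wz":0,"hand":7}
    - {"tx":0,"ty":0,"tz":14,"wx":0,"wy":0,"wz":0,"hand":7}

```text
time: 11.6
eef_pos: [558.4, -40.4, 250.3]
orientation: [-3.134, 0.212, 0.004]
wrist_force: [1.6, 0.4, -0.0]
gripper_width: 70.0
finger_force: 0.0
```

>>> step_arm:
  steps:
    - {"tx":0,"ty":0,"tz":2,"wx":0,"wy":0,"wz":0,"hand":7}
    - {"tx":0,"ty":0,"tz":2,"wx":0,"wy":0,"wz":0,"hand":7}

```text
time: 11.85
eef_pos: [560.3, -40.2, 272.0]
orientation: [3.134, -0.212, 0.008]
wrist_force: [-0.8, 0.6, 0.1]
gripper_width: 70.3
finger_force: 0.0
```

```bash
cat > box.py <<'E'
from h import *
d=shot("wrist","b%d.png"%(ctrl.get_obs()["time"]*100));W=cloud(d);f=d["frame"].astype(int);o=ctrl.get_obs();print(o["time"],o["eef_pos"].round(1),o["gripper_width"],o["finger_force"])
c=np.array([559.3,-39.2]);R=np.array([[.99,-.1395],[.1395,.99]]).T
L=(W[...,:2]-c)@R.T
m=(abs(L[...,0])<36)&(abs(L[...,1])<62)&(W[...,2]>22)&(W[...,2]<100)&(f.min(2)>60)
p=W[m]; zt=np.nanpercentile(p[:,2],97); q=p[p[:,2]>zt-4]
print("stack top z",zt.round(1),"rim circle",cv2.minEnclosingCircle(q[:,:2].astype(np.float32)),len(q))
E
python3 box.py; ls -t pics|head -1
```

```text
11.9 [559.2 -40.3 269.9] 69.95755538672879 0.0
stack top z 89.8 rim circle ((557.4952392578125, -39.58684158325195), 69.28850555419922) 411
b1185.png
```

```bash
sed -i 's/<36)/<32)/; s/<62)/<50)/' box.py; python3 box.py
```

```text
11.95 [558.6 -40.4 268.6] 70.4567982722306 0.0
stack top z 88.6 rim circle ((559.1163330078125, -38.97334289550781), 58.90503692626953) 58
```

View pics/b1185.png

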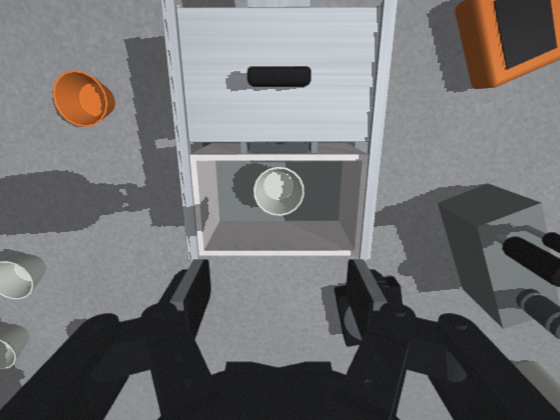

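The first cup stands upright at (278,191), mid-compartment. Moving to the next cup.

>>> step_arm:
  steps:
    - {"tx":-1,"ty":6,"tz":0,"wx":0,"wy":0,"wz":0,"hand":8.5}
    - {"tx":-2,"ty":12,"tz":0,"wx":0,"wy":0,"wz":0,"hand":8.5}
    - {"tx":-3,"ty":18,"tz":0,"wx":0,"wy":0,"wz":0,"hand":8.5}
    - {"tx":-4,"ty":23,"tz":-1,"wx":0,"wy":0,"wz":0,"hand":8.5}
    - {"tx":-5,"ty":28,"tz":-2,"wx":0,"wy":0,"wz":0,"hand":8.5}
    - {"tx":-6.6,"ty":32.6,"tz":-4,"wx":0,"wy":0,"wz":0,"hand":8.5}
    - {"tx":-6.6,"ty":32.6,"tz":-4,"wx":0,"wy":0,"wz":0,"hand":8.5}
    - {"tx":-6.6,"ty":32.6,"tz":-4,"wx":0,"wy":0,"wz":0,"hand":8.5}

```text
time: 12.95
eef_pos: [492.8, 284.7, 228.0]
orientation: [3.132, -0.211, -0.004]
wrist_force: [0.7, -1.0, 0.0]
gripper_width: 85.0
finger_force: 0.0
```

```bash
python3 cups.py wrist
```

```text
12.95 [492.8 284.7 228. ] [ 3.132 -0.211 -0.004] 85.03915046576242
wrist
cloud [564.9 369.7] 25.8 z 35.7 rim ray [565.  369.3] 25.6 px [168. 132.]
cloud [492.9 286.6] 25.9 z 35.7 rim ray [493.1 286.7] 25.6 px [276. 199.]
cloud [379.8 230.8] 26.2 z 35.6 rim ray [381.2 231.4] 26.1 px [341. 298.]
cloud [393.5 350.3] 26.0 z 35.6 rim ray [394.8 349.7] 26.6 px [229. 299.]
```

>>> step_arm:
  steps:
    - {"tx":0,"ty":0.15,"tz":-5,"wx":0,"wy":0,"wz":0,"hand":8.5}
    - {"tx":0,"ty":0.15,"tz":-10,"wx":0,"wy":0,"wz":0,"hand":8.5}
    - {"tx":0,"ty":0.15,"tz":-12.5,"wx":0,"wy":0,"wz":0,"hand":8.5}
    - {"tx":0,"ty":0.15,"tz":-13.2,"wx":0,"wy":0,"wz":0,"hand":8.5}
    - {"tx":0,"ty":0.15,"tz":-13.2,"wx":0,"wy":0,"wz":0,"hand":8.5}
    - {"tx":0,"ty":0.15,"tz":-13.2,"wx":0,"wy":0,"wz":0,"hand":6.5}
    - {"tx":0,"ty":0.15,"tz":-13.2,"wx":0,"wy":0,"wz":0,"hand":4.6}
    - {"tx":0,"ty":0.15,"tz":-13.2,"wx":0,"wy":0,"wz":0,"hand":4.6}
    - {"tx":0,"ty":0.15,"tz":-13.2,"wx":0,"wy":0,"wz":0,"hand":4.6}
    - {"tx":0,"ty":0.15,"tz":-13.2,"wx":0,"wy":0,"wz":0,"hand":4.6}

```text
time: 14.25
eef_pos: [494.1, 287.7, 100.3]
orientation: [-3.133, 0.212, -0.004]
wrist_force: [-2.1, -1.5, 7.0]
gripper_width: 47.2
finger_force: 56.6
```

>>> step_arm:
  steps:
    - {"tx":0,"ty":0,"tz":2,"wx":0,"wy":0,"wz":0,"hand":4.6}
    - {"tx":0,"ty":0,"tz":7,"wx":0,"wy":0,"wz":0,"hand":4.6}
    - {"tx":0.5,"ty":-2,"tz":13,"wx":0,"wy":0,"wz":0,"hand":4.6}
    - {"tx":1.5,"ty":-7,"tz":16,"wx":0,"wy":0,"wz":0,"hand":4.6}
    - {"tx":2.5,"ty":-12,"tz":16,"wx":0,"wy":0,"wz":0,"hand":4.6}
    - {"tx":3.5,"ty":-17,"tz":16,"wx":0,"wy":0,"wz":0,"hand":4.6}
    - {"tx":4.5,"ty":-22,"tz":16,"wx":0,"wy":0,"wz":0,"hand":4.6}
    - {"tx":5.5,"ty":-27,"tz":16,"wx":0,"wy":0,"wz":0,"hand":4.6}
    - {"tx":6.6,"ty":-32.7,"tz":16,"wx":0,"wy":0,"wz":0,"hand":4.6}
    - {"tx":6.6,"ty":-32.7,"tz":16,"wx":0,"wy":0,"wz":0,"hand":4.6}

```text
time: 15.5
eef_pos: [559.6, -47.9, 258.0]
orientation: [3.128, -0.23, 0.001]
wrist_force: [-1.2, 0.3, -0.2]
gripper_width: 47.4
finger_force: 56.6
```

>>> step_arm:
  steps:
    - {"tx":0,"ty":0,"tz":0,"wx":0,"wy":0,"wz":0,"hand":4.6}
    - {"tx":0,"ty":0,"tz":0,"wx":0,"wy":0,"wz":0,"hand":4.6}
    - {"tx":0,"ty":0,"tz":0,"wx":0,"wy":0,"wz":0,"hand":4.6}

```text
time: 15.88
eef_pos: [559.2, -38.0, 258.1]
orientation: [-3.134, 0.207, -0.0]
wrist_force: [-1.4, -0.1, -0.4]
gripper_width: 46.8
finger_force: 56.6
```

```bash
cat > held.py <<'E'
from h import *
o=ctrl.get_obs();d=shot("wrist","hd%d.png"%(o["time"]*100));W=cloud(d);f=d["frame"].astype(int)
e=np.array(o["eef_pos"]);print(o["time"],e.round(1),o["gripper_width"],o["finger_force"])
m=(np.hypot(W[...,0]-e[0],W[...,1]-e[1])<36)&(W[...,2]>e[2]-80)&(W[...,2]<e[2]-48)&(f.min(2)>90)
p=W[m];zt=np.nanpercentile(p[:,2],95);q=p[p[:,2]>zt-5];c,r=cv2.minEnclosingCircle(q[:,:2].astype(np.float32))
print("held rim z-tcp",(zt-e[2]).round(1),"c-tcp",np.round(np.array(c)-e[:2],1),round(r,1))
E
python3 held.py; ls -t pics|head -1
```

```text
15.875 [559.2 -38.  258.1] 46.794731188472646 56.56890068203211
held rim z-tcp -64.5 c-tcp [ 5.7 -2.3] 33.1
hd1587.png
```

View pics/hd1587.png

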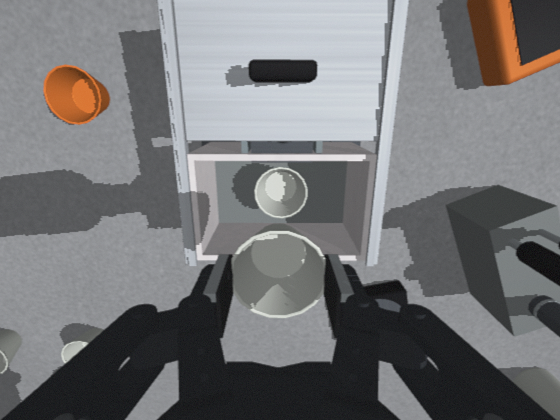

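```bash
python3 - <<'E'
from h import *
d=shot("wrist");W=cloud(d);e=np.array(ctrl.get_obs()["eef_pos"]);f=d["frame"].astype(int)
np.savez("hd.npz",**d)
for v in (228,231,234,237,240,250,260,300,310,314,317,320,323): print(v,(W[v,280]-e).round(1),f[v,280])
print("tips",[ (W[v,u]-e).round(1) for u,v in ((222,262),(338,262),(222,270),(338,270))])
E
```

```text
228 [ 21.8  -2.3 -73.8] [93 96 94]
231 [ 23.8  -2.5 -65.2] [212 218 209]
234 [ 10.3  -0.9 -92.4] [137 140 135]
237 [  9.1  -0.7 -90.9] [211 214 207]
240 [  7.3  -0.5 -90.8] [127 129 125]
250 [  0.6   0.4 -91.3] [129 131 127]
260 [ -5.4   1.2 -90.1] [128 131 126]
300 [-22.2   3.5 -74.7] [141 142 138]
310 [-22.9   3.6 -66.9] [139 142 139]
314 [-24.4   3.8 -65.6] [140 143 138]
317 [-25.7   4.  -64.7] [206 210 202]
320 [-185.    23.8 -258.7] [150 151 154]
323 [-189.3   24.3 -258.2] [144 146 149]
tips [array([ 13.9,  27. , -59.3]), array([  7.6, -28.2, -57.6]), array([ 14.8,  25.2, -50. ]), array([  7.5, -26.8, -50.7])]
```

Held cup is level and centred at (280,274), with its underside 101 below the TCP. The nest cup is at (281,192); I locate its centre.

```bash
cat > nest.py <<'E'
from h import *
import sys
def nest(zr):
    d=shot("wrist");W=cloud(d);f=d["frame"].astype(int);o=ctrl.get_obs();e=np.array(o["eef_pos"])
    m=((abs(W[...,2]-zr)<4)&(np.hypot(W[...,0]-559.3,W[...,1]+39.2)<36)&(f.min(2)>100))
    p=W[m][:,:2].astype(np.float32);c,r=cv2.minEnclosingCircle(p)
    print("tcp",e.round(1),"nest rim",np.round(c,1),round(r,1),len(p),"z",np.nanmedian(W[m][:,2]),"shift cm",((np.array(c)-e[:2])/10).round(2))
nest(float(sys.argv[1]))
E
python3 nest.py 48
```

```text
tcp [559.2 -39.  258. ] nest rim [560.6 -39.6] 25.8 456 z 46.92123618198279 shift cm [ 0.14 -0.06]
```

>>> step_arm:
  steps:
    - {"tx":0.2,"ty":-0.05,"tz":-5,"wx":0,"wy":0,"wz":0,"hand":4.6}
    - {"tx":0.2,"ty":-0.05,"tz":-9,"wx":0,"wy":0,"wz":0,"hand":4.6}
    - {"tx":0.2,"ty":-0.05,"tz":-11.5,"wx":0,"wy":0,"wz":0,"hand":4.6}
    - {"tx":0.2,"ty":-0.05,"tz":-12.8,"wx":0,"wy":0,"wz":0,"hand":4.6}
    - {"tx":0.2,"ty":-0.05,"tz":-13.3,"wx":0,"wy":0,"wz":0,"hand":4.6}
    - {"tx":0.2,"ty":-0.05,"tz":-13.3,"wx":0,"wy":0,"wz":0,"hand":4.6}
    - {"tx":0.2,"ty":-0.05,"tz":-13.3,"wx":0,"wy":0,"wz":0,"hand":4.6}

```text
time: 16.9
eef_pos: [562.1, -40.3, 126.1]
orientation: [3.134, -0.212, 0.004]
wrist_force: [-0.4, -0.5, -1.0]
gripper_width: 47.3
finger_force: 56.6
```

Release and lift, then look and go on to the next cup.

>>> step_arm:
  steps:
    - {"tx":0,"ty":0,"tz":-0.2,"wx":0,"wy":0,"wz":0,"hand":4.6}
    - {"tx":0,"ty":0,"tz":-0.2,"wx":0,"wy":0,"wz":0,"hand":5.2}
    - {"tx":0,"ty":0,"tz":-0.2,"wx":0,"wy":0,"wz":0,"hand":6}
    - {"tx":0,"ty":0,"tz":-0.2,"wx":0,"wy":0,"wz":0,"hand":7}
    - {"tx":0,"ty":0,"tz":-0.2,"wx":0,"wy":0,"wz":0,"hand":7}
    - {"tx":0,"ty":0,"tz":3,"wx":0,"wy":0,"wz":0,"hand":7}
    - {"tx":0,"ty":0,"tz":8,"wx":0,"wy":0,"wz":0,"hand":7}
    - {"tx":0,"ty":0,"tz":13,"wx":0,"wy":0,"wz":0,"hand":7}
    - {"tx":0,"ty":0,"tz":13,"wx":0,"wy":0,"wz":0,"hand":7}

```text
time: 18.02
eef_pos: [564.0, -40.0, 260.1]
orientation: [-3.134, 0.212, -0.017]
wrist_force: [0.0, 0.5, 0.5]
gripper_width: 70.0
finger_force: 0.0
```

```bash
python3 nest.py 58; python3 nest.py 48
```

```text
tcp [562.4 -40.2 257.2] nest rim [560.5 -39.4] 25.9 482 z 56.87837670059865 shift cm [-0.19  0.08]
tcp [561.3 -40.3 255.2] nest rim [562.4 -39.9] 24.8 422 z 47.70775410835281 shift cm [0.12 0.04]
```

>>> step_arm:
  steps:
    - {"tx":0,"ty":6,"tz":0,"wx":0,"wy":0,"wz":0,"hand":8.5}
    - {"tx":0,"ty":12,"tz":0,"wx":0,"wy":0,"wz":0,"hand":8.5}
    - {"tx":0,"ty":18,"tz":0,"wx":0,"wy":0,"wz":0,"hand":8.5}
    - {"tx":0,"ty":24,"tz":-1,"wx":0,"wy":0,"wz":0,"hand":8.5}
    - {"tx":0.3,"ty":30,"tz":-2,"wx":0,"wy":0,"wz":0,"hand":8.5}
    - {"tx":0.3,"ty":36,"tz":-3,"wx":0,"wy":0,"wz":0,"hand":8.5}
    - {"tx":0.3,"ty":41,"tz":-3,"wx":0,"wy":0,"wz":0,"hand":8.5}
    - {"tx":0.3,"ty":41,"tz":-3,"wx":0,"wy":0,"wz":0,"hand":8.5}
    - {"tx":0.3,"ty":41,"tz":-3,"wx":0,"wy":0,"wz":0,"hand":8.5}

```text
time: 19.25
eef_pos: [563.8, 368.7, 222.7]
orientation: [3.131, -0.211, -0.004]
wrist_force: [1.1, -0.7, -0.6]
gripper_width: 84.8
finger_force: 0.0
```

```bash
python3 cups.py wrist
```

```text
19.25 [563.8 368.7 222.7] [ 3.131 -0.211 -0.004] 84.82297271438543
wrist
cloud [719.  553.8] 2.7 z 41.4 rim ray [718.6 553. ] 7.1 px [10. 39.]
cloud [565.  369.4] 25.9 z 35.7 rim ray [565.4 369.6] 25.7 px [275. 199.]
cloud [394.1 350.4] 26.1 z 35.5 rim ray [396.3 350.5] 27.0 px [316. 343.]
```

Second cup nested (rim at 57, radius 26). Grasping the third at (565.2,369.5).

>>> step_arm:
  steps:
    - {"tx":0.15,"ty":0.1,"tz":-5,"wx":0,"wy":0,"wz":0,"hand":8.5}
    - {"tx":0.15,"ty":0.1,"tz":-9.5,"wx":0,"wy":0,"wz":0,"hand":8.5}
    - {"tx":0.15,"ty":0.1,"tz":-12,"wx":0,"wy":0,"wz":0,"hand":8.5}
    - {"tx":0.15,"ty":0.1,"tz":-12.6,"wx":0,"wy":0,"wz":0,"hand":8.5}
    - {"tx":0.15,"ty":0.1,"tz":-12.6,"wx":0,"wy":0,"wz":0,"hand":8.5}
    - {"tx":0.15,"ty":0.1,"tz":-12.6,"wx":0,"wy":0,"wz":0,"hand":6.5}
    - {"tx":0.15,"ty":0.1,"tz":-12.6,"wx":0,"wy":0,"wz":0,"hand":4.6}
    - {"tx":0.15,"ty":0.1,"tz":-12.6,"wx":0,"wy":0,"wz":0,"hand":4.6}
    - {"tx":0.15,"ty":0.1,"tz":-12.6,"wx":0,"wy":0,"wz":0,"hand":4.6}
    - {"tx":0.15,"ty":0.1,"tz":-12.6,"wx":0,"wy":0,"wz":0,"hand":4.6}

```text
time: 20.55
eef_pos: [566.6, 371.3, 101.2]
orientation: [-3.133, 0.212, -0.004]
wrist_force: [-1.0, -1.6, 6.4]
gripper_width: 47.2
finger_force: 54.8
```

>>> step_arm:
  steps:
    - {"tx":0,"ty":0,"tz":2,"wx":0,"wy":0,"wz":0,"hand":4.6}
    - {"tx":0,"ty":0,"tz":7,"wx":0,"wy":0,"wz":0,"hand":4.6}
    - {"tx":0,"ty":-4,"tz":12,"wx":0,"wy":0,"wz":0,"hand":4.6}
    - {"tx":0,"ty":-9,"tz":15,"wx":0,"wy":0,"wz":0,"hand":4.6}
    - {"tx":0,"ty":-14,"tz":16,"wx":0,"wy":0,"wz":0,"hand":4.6}
    - {"tx":0,"ty":-19,"tz":16,"wx":0,"wy":0,"wz":0,"hand":4.6}
    - {"tx":0,"ty":-25,"tz":16,"wx":0,"wy":0,"wz":0,"hand":4.6}
    - {"tx":-0.4,"ty":-31,"tz":16,"wx":0,"wy":0,"wz":0,"hand":4.6}
    - {"tx":-0.4,"ty":-36,"tz":16,"wx":0,"wy":0,"wz":0,"hand":4.6}
    - {"tx":-0.4,"ty":-40.9,"tz":16,"wx":0,"wy":0,"wz":0,"hand":4.6}

```text
time: 21.8
eef_pos: [561.7, -39.9, 260.3]
orientation: [3.134, -0.212, 0.003]
wrist_force: [-0.1, 0.6, -1.3]
gripper_width: 47.0
finger_force: 54.8
```

>>> step_arm:
  steps:
    - {"tx":0,"ty":0,"tz":0,"wx":0,"wy":0,"wz":0,"hand":4.6}
    - {"tx":0,"ty":0,"tz":0,"wx":0,"wy":0,"wz":0,"hand":4.6}
    - {"tx":0,"ty":0,"tz":0,"wx":0,"wy":0,"wz":0,"hand":4.6}
    - {"tx":0,"ty":0,"tz":0,"wx":0,"wy":0,"wz":0,"hand":4.6}

```text
time: 22.3
eef_pos: [561.8, -36.5, 259.1]
orientation: [-3.134, 0.207, -0.0]
wrist_force: [-0.2, 0.4, -0.4]
gripper_width: 47.1
finger_force: 54.8
```

```bash
cat > held2.py <<'E'
from h import *
d=shot("wrist");W=cloud(d);o=ctrl.get_obs();e=np.array(o["eef_pos"]);f=d["frame"].astype(int)
L=(W-e); x=.99*L[...,0]-.1395*L[...,1]; y=.1395*L[...,0]+.99*L[...,1]
m=(abs(y)<4)&(abs(x)<32)&(L[...,2]<-50)&(L[...,2]>-100)&(f.min(2)>85)
r=m&(abs(x)>20); print("far rim x",x[r].max().round(1),"z",L[...,2][r&(x>0)].max().round(1),"near",x[r].min().round(1),"z",L[...,2][r&(x<0)].max().round(1),"floor",np.median(L[...,2][m&(abs(x)<7)]).round(1), o["gripper_width"],o["finger_force"])
E
python3 held2.py; python3 nest.py 58
```

```text
far rim x 24.6 z -64.7 near -26.6 z -64.7 floor -91.7 46.90021536573789 54.78467130800709
tcp [561.8 -37.2 259. ] nest rim [560.5 -39.4] 25.7 470 z 56.81747868359886 shift cm [-0.13 -0.22]
```

>>> step_arm:
  steps:
    - {"tx":0,"ty":-0.2,"tz":-5,"wx":0,"wy":0,"wz":0,"hand":4.6}
    - {"tx":0,"ty":-0.2,"tz":-9,"wx":0,"wy":0,"wz":0,"hand":4.6}
    - {"tx":0,"ty":-0.2,"tz":-11.3,"wx":0,"wy":0,"wz":0,"hand":4.6}
    - {"tx":0,"ty":-0.2,"tz":-12.2,"wx":0,"wy":0,"wz":0,"hand":4.6}
    - {"tx":0,"ty":-0.2,"tz":-12.4,"wx":0,"wy":0,"wz":0,"hand":4.6}
    - {"tx":0,"ty":-0.2,"tz":-12.4,"wx":0,"wy":0,"wz":0,"hand":4.6}
    - {"tx":0,"ty":-0.2,"tz":-12.6,"wx":0,"wy":0,"wz":0,"hand":4.6}
    - {"tx":0,"ty":-0.2,"tz":-12.6,"wx":0,"wy":0,"wz":0,"hand":4.6}

```text
time: 23.4
eef_pos: [562.0, -40.4, 133.4]
orientation: [3.134, -0.212, 0.001]
wrist_force: [1.1, -0.6, 0.4]
gripper_width: 47.4
finger_force: 54.8
```

>>> step_arm:
  steps:
    - {"tx":0,"ty":0,"tz":0,"wx":0,"wy":0,"wz":0,"hand":5.2}
    - {"tx":0,"ty":0,"tz":0,"wx":0,"wy":0,"wz":0,"hand":6}
    - {"tx":0,"ty":0,"tz":0,"wx":0,"wy":0,"wz":0,"hand":7}
    - {"tx":0,"ty":0,"tz":0,"wx":0,"wy":0,"wz":0,"hand":7}
    - {"tx":0,"ty":0,"tz":3,"wx":0,"wy":0,"wz":0,"hand":7}
    - {"tx":0,"ty":0,"tz":8,"wx":0,"wy":0,"wz":0,"hand":7}
    - {"tx":0,"ty":0,"tz":12.5,"wx":0,"wy":0,"wz":0,"hand":7}
    - {"tx":0,"ty":0,"tz":12.5,"wx":0,"wy":0,"wz":0,"hand":7}

```text
time: 24.4
eef_pos: [564.3, -40.0, 262.6]
orientation: [-3.134, 0.212, -0.016]
wrist_force: [0.5, -0.5, -0.2]
gripper_width: 69.9
finger_force: 0.0
```

```bash
python3 nest.py 68
```

```text
tcp [562.8 -40.2 260. ] nest rim [560.8 -39.2] 26.0 492 z 66.80261618123762 shift cm [-0.21  0.1 ]
```

>>> step_arm:
  steps:
    - {"tx":-3,"ty":5,"tz":0,"wx":0,"wy":0,"wz":0,"hand":8.5}
    - {"tx":-5,"ty":10,"tz":0,"wx":0,"wy":0,"wz":0,"hand":8.5}
    - {"tx":-7,"ty":15,"tz":0,"wx":0,"wy":0,"wz":0,"hand":8.5}
    - {"tx":-9,"ty":20,"tz":0,"wx":0,"wy":0,"wz":0,"hand":8.5}
    - {"tx":-11,"ty":25,"tz":-1,"wx":0,"wy":0,"wz":0,"hand":8.5}
    - {"tx":-13,"ty":30,"tz":-2,"wx":0,"wy":0,"wz":0,"hand":8.5}
    - {"tx":-15,"ty":35,"tz":-3,"wx":0,"wy":0,"wz":0,"hand":8.5}
    - {"tx":-16.5,"ty":39,"tz":-3,"wx":0,"wy":0,"wz":0,"hand":8.5}
    - {"tx":-16.5,"ty":39,"tz":-3,"wx":0,"wy":0,"wz":0,"hand":8.5}
    - {"tx":-16.5,"ty":39,"tz":-3,"wx":0,"wy":0,"wz":0,"hand":8.5}

```text
time: 25.7
eef_pos: [396.7, 348.6, 226.6]
orientation: [3.132, -0.212, -0.002]
wrist_force: [-0.2, 0.1, -0.0]
gripper_width: 84.9
finger_force: 0.0
```

```bash
python3 cups.py wrist
```

```text
25.7 [396.7 348.6 226.6] [ 3.132e+00 -2.120e-01 -2.000e-03] 84.86673511317304
wrist
cloud [379.9 231.1] 26.2 z 35.8 rim ray [380.5 232.1] 25.9 px [410. 200.]
cloud [393.1 350.7] 25.8 z 35.7 rim ray [393.4 350.5] 25.7 px [279. 204.]
```

Third cup nested (rim 66.8). Fourth, at (393.3,350.6), next.

>>> step_arm:
  steps:
    - {"tx":-0.3,"ty":0.15,"tz":-5,"wx":0,"wy":0,"wz":0,"hand":8.5}
    - {"tx":-0.3,"ty":0.15,"tz":-10,"wx":0,"wy":0,"wz":0,"hand":8.5}
    - {"tx":-0.3,"ty":0.15,"tz":-12.4,"wx":0,"wy":0,"wz":0,"hand":8.5}
    - {"tx":-0.3,"ty":0.15,"tz":-13,"wx":0,"wy":0,"wz":0,"hand":8.5}
    - {"tx":-0.3,"ty":0.15,"tz":-13,"wx":0,"wy":0,"wz":0,"hand":8.5}
    - {"tx":-0.3,"ty":0.15,"tz":-13,"wx":0,"wy":0,"wz":0,"hand":6.5}
    - {"tx":-0.3,"ty":0.15,"tz":-13,"wx":0,"wy":0,"wz":0,"hand":4.6}
    - {"tx":-0.3,"ty":0.15,"tz":-13,"wx":0,"wy":0,"wz":0,"hand":4.6}
    - {"tx":-0.3,"ty":0.15,"tz":-13,"wx":0,"wy":0,"wz":0,"hand":4.6}
    - {"tx":-0.3,"ty":0.15,"tz":-13,"wx":0,"wy":0,"wz":0,"hand":4.6}

```text
time: 27.0
eef_pos: [394.5, 351.8, 100.1]
orientation: [-3.133, 0.212, -0.004]
wrist_force: [-1.3, -2.3, 8.8]
gripper_width: 47.3
finger_force: 56.9
```

>>> step_arm:
  steps:
    - {"tx":0,"ty":0,"tz":2,"wx":0,"wy":0,"wz":0,"hand":4.6}
    - {"tx":0,"ty":0,"tz":7,"wx":0,"wy":0,"wz":0,"hand":4.6}
    - {"tx":1.5,"ty":-4,"tz":12,"wx":0,"wy":0,"wz":0,"hand":4.6}
    - {"tx":3.5,"ty":-8,"tz":15,"wx":0,"wy":0,"wz":0,"hand":4.6}
    - {"tx":5.5,"ty":-13,"tz":16,"wx":0,"wy":0,"wz":0,"hand":4.6}
    - {"tx":7.5,"ty":-18,"tz":16,"wx":0,"wy":0,"wz":0,"hand":4.6}
    - {"tx":10,"ty":-23.5,"tz":16,"wx":0,"wy":0,"wz":0,"hand":4.6}
    - {"tx":12.5,"ty":-29,"tz":16,"wx":0,"wy":0,"wz":0,"hand":4.6}
    - {"tx":15,"ty":-34,"tz":16,"wx":0,"wy":0,"wz":0,"hand":4.6}
    - {"tx":16.9,"ty":-38.9,"tz":16,"wx":0,"wy":0,"wz":0,"hand":4.6}

```text
time: 28.25
eef_pos: [563.6, -39.6, 258.5]
orientation: [3.134, -0.212, 0.002]
wrist_force: [-0.0, 0.6, -0.7]
gripper_width: 46.8
finger_force: 56.8
```

>>> step_arm:
  steps:
    - {"tx":0,"ty":0,"tz":0,"wx":0,"wy":0,"wz":0,"hand":4.6}
    - {"tx":0,"ty":0,"tz":0,"wx":0,"wy":0,"wz":0,"hand":4.6}
    - {"tx":0,"ty":0,"tz":0,"wx":0,"wy":0,"wz":0,"hand":4.6}
    - {"tx":0,"ty":0,"tz":0,"wx":0,"wy":0,"wz":0,"hand":4.6}

```text
time: 28.75
eef_pos: [562.5, -36.2, 258.2]
orientation: [-3.134, 0.208, -0.0]
wrist_force: [-0.9, -0.6, 0.0]
gripper_width: 47.3
finger_force: 56.8
```

```bash
python3 held2.py; python3 nest.py 67
```

```text
far rim x 24.3 z -63.7 near -26.9 z -63.7 floor -90.8 47.007717631525914 56.803120924159884
tcp [562.6 -36.8 258.1] nest rim [561.2 -39.3] 25.8 499 z 66.88399735389582 shift cm [-0.14 -0.25]
```

>>> step_arm:
  steps:
    - {"tx":0,"ty":-0.22,"tz":-5,"wx":0,"wy":0,"wz":0,"hand":4.6}
    - {"tx":0,"ty":-0.22,"tz":-9,"wx":0,"wy":0,"wz":0,"hand":4.6}
    - {"tx":0,"ty":-0.22,"tz":-10.5,"wx":0,"wy":0,"wz":0,"hand":4.6}
    - {"tx":0,"ty":-0.22,"tz":-11.2,"wx":0,"wy":0,"wz":0,"hand":4.6}
    - {"tx":0,"ty":-0.22,"tz":-11.4,"wx":0,"wy":0,"wz":0,"hand":4.6}
    - {"tx":0,"ty":-0.22,"tz":-11.5,"wx":0,"wy":0,"wz":0,"hand":4.6}
    - {"tx":0,"ty":-0.22,"tz":-11.5,"wx":0,"wy":0,"wz":0,"hand":4.6}
    - {"tx":0,"ty":-0.22,"tz":-11.5,"wx":0,"wy":0,"wz":0,"hand":4.6}

```text
time: 29.85
eef_pos: [563.1, -40.1, 143.5]
orientation: [3.134, -0.212, 0.002]
wrist_force: [-0.1, -0.8, -0.2]
gripper_width: 47.0
finger_force: 56.8
```

>>> step_arm:
  steps:
    - {"tx":0,"ty":0,"tz":0,"wx":0,"wy":0,"wz":0,"hand":5.2}
    - {"tx":0,"ty":0,"tz":0,"wx":0,"wy":0,"wz":0,"hand":6}
    - {"tx":0,"ty":0,"tz":0,"wx":0,"wy":0,"wz":0,"hand":7}
    - {"tx":0,"ty":0,"tz":0,"wx":0,"wy":0,"wz":0,"hand":7}
    - {"tx":0,"ty":0,"tz":3,"wx":0,"wy":0,"wz":0,"hand":7}
    - {"tx":0,"ty":0,"tz":8,"wx":0,"wy":0,"wz":0,"hand":7}
    - {"tx":0,"ty":0,"tz":11.5,"wx":0,"wy":0,"wz":0,"hand":7}
    - {"tx":0,"ty":0,"tz":11.5,"wx":0,"wy":0,"wz":0,"hand":7}

```text
time: 30.85
eef_pos: [564.8, -39.7, 261.6]
orientation: [-3.134, 0.212, -0.012]
wrist_force: [-0.6, 0.7, 0.7]
gripper_width: 69.8
finger_force: 0.0
```

```bash
python3 nest.py 77
```

```text
tcp [563.5 -39.9 259.3] nest rim [561.1 -39. ] 25.8 592 z 76.7280311215824 shift cm [-0.23  0.09]
```

>>> step_arm:
  steps:
    - {"tx":-3,"ty":5,"tz":0,"wx":0,"wy":0,"wz":0,"hand":8.5}
    - {"tx":-6,"ty":9,"tz":0,"wx":0,"wy":0,"wz":0,"hand":8.5}
    - {"tx":-9,"ty":13,"tz":0,"wx":0,"wy":0,"wz":0,"hand":8.5}
    - {"tx":-12,"ty":17,"tz":0,"wx":0,"wy":0,"wz":0,"hand":8.5}
    - {"tx":-15,"ty":21,"tz":-1,"wx":0,"wy":0,"wz":0,"hand":8.5}
    - {"tx":-17,"ty":25,"tz":-2,"wx":0,"wy":0,"wz":0,"hand":8.5}
    - {"tx":-18.2,"ty":27.1,"tz":-3,"wx":0,"wy":0,"wz":0,"hand":8.5}
    - {"tx":-18.2,"ty":27.1,"tz":-3,"wx":0,"wy":0,"wz":0,"hand":8.5}
    - {"tx":-18.2,"ty":27.1,"tz":-3,"wx":0,"wy":0,"wz":0,"hand":8.5}

```text
time: 32.02
eef_pos: [381.1, 229.7, 227.3]
orientation: [3.133, -0.214, -0.001]
wrist_force: [-0.1, -0.9, -0.2]
gripper_width: 85.0
finger_force: 0.0
```

```bash
python3 cups.py wrist
```

```text
32.025 [381.1 229.7 227.3] [ 3.133e+00 -2.140e-01 -1.000e-03] 85.00300639043289
wrist
cloud [379.9 231.3] 25.8 z 35.8 rim ray [380.2 231.2] 25.6 px [277. 201.]
```

>>> step_arm:
  steps:
    - {"tx":-0.1,"ty":0.15,"tz":-5,"wx":0,"wy":0,"wz":0,"hand":8.5}
    - {"tx":-0.1,"ty":0.15,"tz":-10,"wx":0,"wy":0,"wz":0,"hand":8.5}
    - {"tx":-0.1,"ty":0.15,"tz":-12.4,"wx":0,"wy":0,"wz":0,"hand":8.5}
    - {"tx":-0.1,"ty":0.15,"tz":-13.1,"wx":0,"wy":0,"wz":0,"hand":8.5}
    - {"tx":-0.1,"ty":0.15,"tz":-13.1,"wx":0,"wy":0,"wz":0,"hand":8.5}
    - {"tx":-0.1,"ty":0.15,"tz":-13.1,"wx":0,"wy":0,"wz":0,"hand":6.5}
    - {"tx":-0.1,"ty":0.15,"tz":-13.1,"wx":0,"wy":0,"wz":0,"hand":4.6}
    - {"tx":-0.1,"ty":0.15,"tz":-13.1,"wx":0,"wy":0,"wz":0,"hand":4.6}
    - {"tx":-0.1,"ty":0.15,"tz":-13.1,"wx":0,"wy":0,"wz":0,"hand":4.6}
    - {"tx":-0.1,"ty":0.15,"tz":-13.1,"wx":0,"wy":0,"wz":0,"hand":4.6}

```text
time: 33.33
eef_pos: [380.6, 232.9, 99.0]
orientation: [-3.134, 0.212, -0.004]
wrist_force: [-2.0, -2.6, 11.5]
gripper_width: 46.9
finger_force: 59.4
```

>>> step_arm:
  steps:
    - {"tx":0,"ty":0,"tz":2,"wx":0,"wy":0,"wz":0,"hand":4.6}
    - {"tx":0,"ty":0,"tz":7,"wx":0,"wy":0,"wz":0,"hand":4.6}
    - {"tx":1.5,"ty":-2,"tz":12,"wx":0,"wy":0,"wz":0,"hand":4.6}
    - {"tx":4,"ty":-5,"tz":15,"wx":0,"wy":0,"wz":0,"hand":4.6}
    - {"tx":7,"ty":-9,"tz":16,"wx":0,"wy":0,"wz":0,"hand":4.6}
    - {"tx":10,"ty":-13.5,"tz":16,"wx":0,"wy":0,"wz":0,"hand":4.6}
    - {"tx":13,"ty":-18,"tz":16,"wx":0,"wy":0,"wz":0,"hand":4.6}
    - {"tx":16,"ty":-22.5,"tz":16,"wx":0,"wy":0,"wz":0,"hand":4.6}
    - {"tx":18.2,"ty":-27,"tz":16,"wx":0,"wy":0,"wz":0,"hand":4.6}
    - {"tx":18.2,"ty":-27,"tz":16,"wx":0,"wy":0,"wz":0,"hand":4.6}

```text
time: 34.58
eef_pos: [562.9, -44.1, 256.6]
orientation: [3.13, -0.227, 0.001]
wrist_force: [-0.1, 0.1, -1.0]
gripper_width: 46.8
finger_force: 59.3
```

>>> step_arm:
  steps:
    - {"tx":0,"ty":0,"tz":0,"wx":0,"wy":0,"wz":0,"hand":4.6}
    - {"tx":0,"ty":0,"tz":0,"wx":0,"wy":0,"wz":0,"hand":4.6}
    - {"tx":0,"ty":0,"tz":0,"wx":0,"wy":0,"wz":0,"hand":4.6}

```text
time: 34.95
eef_pos: [561.5, -36.0, 257.2]
orientation: [-3.134, 0.208, -0.0]
wrist_force: [0.0, -0.4, -0.7]
gripper_width: 47.2
finger_force: 59.3
```

```bash
python3 held2.py; python3 nest.py 77
```

```text
far rim x 25.3 z -62.2 near -26.8 z -62.7 floor -89.7 47.080302020983254 59.30717413779348
tcp [561.6 -36.6 257.1] nest rim [561.2 -39. ] 25.8 500 z 76.74811661015684 shift cm [-0.04 -0.24]
```

>>> step_arm:
  steps:
    - {"tx":0.1,"ty":-0.22,"tz":-4,"wx":0,"wy":0,"wz":0,"hand":4.6}
    - {"tx":0.1,"ty":-0.22,"tz":-8,"wx":0,"wy":0,"wz":0,"hand":4.6}
    - {"tx":0.1,"ty":-0.22,"tz":-9.5,"wx":0,"wy":0,"wz":0,"hand":4.6}
    - {"tx":0.1,"ty":-0.22,"tz":-10.2,"wx":0,"wy":0,"wz":0,"hand":4.6}
    - {"tx":0.1,"ty":-0.22,"tz":-10.4,"wx":0,"wy":0,"wz":0,"hand":4.6}
    - {"tx":0.1,"ty":-0.22,"tz":-10.5,"wx":0,"wy":0,"wz":0,"hand":4.6}
    - {"tx":0.1,"ty":-0.22,"tz":-10.5,"wx":0,"wy":0,"wz":0,"hand":4.6}
    - {"tx":0.1,"ty":-0.22,"tz":-10.5,"wx":0,"wy":0,"wz":0,"hand":4.6}

```text
time: 36.05
eef_pos: [563.1, -39.8, 152.5]
orientation: [3.134, -0.212, 0.002]
wrist_force: [-0.6, -0.0, -0.2]
gripper_width: 47.1
finger_force: 59.3
```

>>> step_arm:
  steps:
    - {"tx":0,"ty":0,"tz":0,"wx":0,"wy":0,"wz":0,"hand":5.2}
    - {"tx":0,"ty":0,"tz":0,"wx":0,"wy":0,"wz":0,"hand":6}
    - {"tx":0,"ty":0,"tz":0,"wx":0,"wy":0,"wz":0,"hand":7}
    - {"tx":0,"ty":0,"tz":0,"wx":0,"wy":0,"wz":0,"hand":7}
    - {"tx":0,"ty":0,"tz":3,"wx":0,"wy":0,"wz":0,"hand":7}
    - {"tx":0,"ty":0,"tz":8,"wx":0,"wy":0,"wz":0,"hand":7}
    - {"tx":0,"ty":0,"tz":12.5,"wx":0,"wy":0,"wz":0,"hand":7}
    - {"tx":0,"ty":0,"tz":12.5,"wx":0,"wy":0,"wz":0,"hand":0}
    - {"tx":0,"ty":0,"tz":12.5,"wx":0,"wy":0,"wz":0,"hand":0}
    - {"tx":0,"ty":0,"tz":12.5,"wx":0,"wy":0,"wz":0,"hand":0}

```text
time: 37.3
eef_pos: [561.9, -39.8, 275.2]
orientation: [3.134, -0.212, -0.005]
wrist_force: [-0.3, -0.1, 0.2]
gripper_width: 15.2
finger_force: 0.0
```

```bash
python3 nest.py 87; python3 - <<'E'
from h import *
from m3 import magw
d=shot("wrist","w9.png"); t=shot("top","t9.png");
W=cloud(d);f=d["frame"].astype(int);e=ctrl.get_obs()["eef_pos"];print(e)
g=((f.max(2)<60)&(W[...,2]>112)&(W[...,2]<128)&(W[...,0]>620)&(abs(W[...,1]+55)<50))
v,u=np.nonzero(g);print("grip",u.mean(),v.mean(),ray(d,u.mean(),v.mean(),122).round(1))
E
```

```text
tcp [562.  -39.8 275.2] nest rim [561.1 -38.9] 25.8 582 z 86.71958513300018 shift cm [-0.08  0.1 ]
[562.26870433 -39.78615719 275.66396219]
grip 279.1403985507246 76.66123188405797 [661.1 -52.8 122. ]
```

View pics/w9.png

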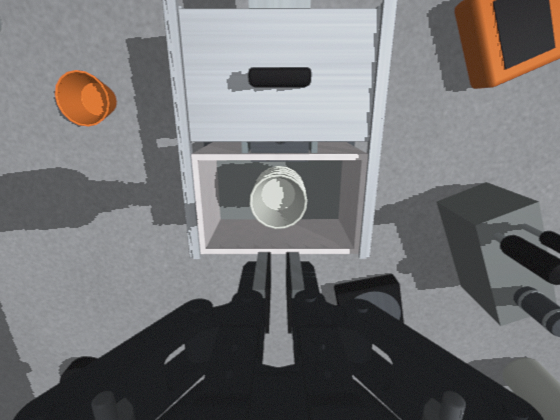

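All five cups are in one stack at (279,198), top rim at about 87–88, below the cover's underside. I move to the far side of the grip and pull the cover shut.

>>> step_arm:
  steps:
    - {"tx":5,"ty":-0.7,"tz":0,"wx":0,"wy":0,"wz":0,"hand":0}
    - {"tx":10,"ty":-1.4,"tz":0,"wx":0,"wy":0,"wz":0,"hand":0}
    - {"tx":12.5,"ty":-1.75,"tz":0,"wx":0,"wy":0,"wz":0,"hand":0}
    - {"tx":12.5,"ty":-1.75,"tz":0,"wx":0,"wy":0,"wz":0,"hand":0}
    - {"tx":12.5,"ty":-1.75,"tz":0,"wx":0,"wy":0,"wz":0,"hand":0}
    - {"tx":12.5,"ty":-1.75,"tz":-5,"wx":0,"wy":0,"wz":0,"hand":0}
    - {"tx":12.5,"ty":-1.75,"tz":-8,"wx":0,"wy":0,"wz":0,"hand":0}
    - {"tx":12.5,"ty":-1.75,"tz":-9.7,"wx":0,"wy":0,"wz":0,"hand":0}
    - {"tx":12.5,"ty":-1.75,"tz":-9.7,"wx":0,"wy":0,"wz":0,"hand":0}

```text
time: 38.58
eef_pos: [686.7, -57.2, 179.2]
orientation: [3.134, -0.212, -0.004]
wrist_force: [0.3, -0.2, -0.4]
gripper_width: 0.2
finger_force: 0.0
```

>>> step_arm:
  steps:
    - {"tx":-1.5,"ty":0.21,"tz":0,"wx":0,"wy":0,"wz":0,"hand":0}
    - {"tx":-3,"ty":0.42,"tz":0,"wx":0,"wy":0,"wz":0,"hand":0}
    - {"tx":-4.5,"ty":0.63,"tz":0,"wx":0,"wy":0,"wz":0,"hand":0}
    - {"tx":-6,"ty":0.84,"tz":0,"wx":0,"wy":0,"wz":0,"hand":0}
    - {"tx":-7.5,"ty":1.05,"tz":0,"wx":0,"wy":0,"wz":0,"hand":0}
    - {"tx":-9,"ty":1.26,"tz":0,"wx":0,"wy":0,"wz":0,"hand":0}
    - {"tx":-10,"ty":1.4,"tz":0,"wx":0,"wy":0,"wz":0,"hand":0}
    - {"tx":-10.6,"ty":1.5,"tz":0,"wx":0,"wy":0,"wz":0,"hand":0}
    - {"tx":-11,"ty":1.55,"tz":0,"wx":0,"wy":0,"wz":0,"hand":0}

```text
time: 39.7
eef_pos: [578.4, -41.5, 180.9]
orientation: [-3.134, 0.212, -0.004]
wrist_force: [2.2, -0.1, 1.9]
gripper_width: 0.4
finger_force: 0.9
```

>>> step_arm:
  steps:
    - {"tx":-0.2,"ty":0.03,"tz":0,"wx":0,"wy":0,"wz":0,"hand":0}
    - {"tx":-0.4,"ty":0.06,"tz":0,"wx":0,"wy":0,"wz":0,"hand":0}
    - {"tx":-0.5,"ty":0.07,"tz":0,"wx":0,"wy":0,"wz":0,"hand":0}
    - {"tx":-0.5,"ty":0.07,"tz":0,"wx":0,"wy":0,"wz":0,"hand":0}

```text
time: 40.2
eef_pos: [574.5, -41.0, 180.0]
orientation: [-3.134, 0.212, -0.006]
wrist_force: [5.5, -0.0, -1.4]
gripper_width: 0.2
finger_force: 2.8
```

>>> step_arm:
  steps:
    - {"tx":-0.2,"ty":0.03,"tz":0,"wx":0,"wy":0,"wz":0,"hand":0}
    - {"tx":-0.3,"ty":0.04,"tz":0,"wx":0,"wy":0,"wz":0,"hand":0}
    - {"tx":-0.3,"ty":0.04,"tz":0,"wx":0,"wy":0,"wz":0,"hand":0}
    - {"tx":-0.3,"ty":0.04,"tz":0,"wx":0,"wy":0,"wz":0,"hand":0}

```text
time: 40.7
eef_pos: [574.0, -41.1, 180.2]
orientation: [-3.133, 0.213, -0.017]
wrist_force: [12.2, -0.2, -5.9]
gripper_width: -0.0
finger_force: 5.7
```

>>> step_arm:
  steps:
    - {"tx":0.8,"ty":-0.1,"tz":0,"wx":0,"wy":0,"wz":0,"hand":0}
    - {"tx":1.2,"ty":-0.1,"tz":4,"wx":0,"wy":0,"wz":0,"hand":0}
    - {"tx":3,"ty":-0.4,"tz":9,"wx":0,"wy":0,"wz":0,"hand":3}
    - {"tx":5.7,"ty":-0.8,"tz":12,"wx":0,"wy":0,"wz":0,"hand":6}
    - {"tx":5.7,"ty":-0.8,"tz":12,"wx":0,"wy":0,"wz":0,"hand":6}
    - {"tx":5.7,"ty":-0.8,"tz":12,"wx":0,"wy":0,"wz":0,"hand":6}
    - {"tx":5.7,"ty":-0.8,"tz":12,"wx":0,"wy":0,"wz":0,"hand":6}
    - {"tx":5.7,"ty":-0.8,"tz":12,"wx":0,"wy":0,"wz":0,"hand":6}

```text
time: 41.7
eef_pos: [625.8, -48.6, 298.8]
orientation: [3.134, -0.212, -0.004]
wrist_force: [0.6, -0.5, 0.6]
gripper_width: 60.2
finger_force: 0.0
```

```bash
python3 - <<'E'
from h import *
d=shot("wrist","w10.png");W=cloud(d);f=d["frame"].astype(int);e=ctrl.get_obs()["eef_pos"];print(e)
np.savez("w10.npz",**d)
g=((f.max(2)<60)&(W[...,2]>115)&(W[...,2]<128)&(np.hypot(W[...,0]-558,W[...,1]+40)<45))
v,u=np.nonzero(g);print("grip",u.mean(),v.mean(),ray(d,u.mean(),v.mean(),122).round(1))
print("hole guess px",proj(d,[628,-49,96]))
E
```

```text
[626.03147513 -48.57030546 299.07296607]
grip 279.0351201478743 271.35489833641407 [561.2 -39.5 122. ]
hole guess px (np.float64(279.4528905799347), np.float64(194.02441961699333))
```

View pics/w10.png

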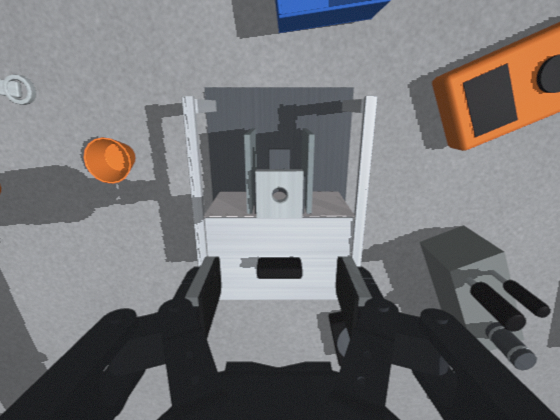

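The cover is shut: grip at (279,268), lug hole at (280,194), keeper visible through it. Next the hole's centre and the drift, which is visible at (515,350).

```bash
python3 - <<'E'
from h import *
d=dict(np.load("w10.npz"))
g=cv2.cvtColor(d["frame"],cv2.COLOR_RGB2GRAY)
print(g[182:207,268:293:1])
c=g[174:216,258:302]
cv2.imwrite("pics/hole.png",cv2.resize(c,(660,630),interpolation=cv2.INTER_CUBIC))
_,b=cv2.threshold(c,150,255,cv2.THRESH_BINARY_INV)
n,l,st,ce=cv2.connectedComponentsWithStats(b)
for k in range(1,n): print(st[k],ce[k]+[258,174],ray(d,*(ce[k]+[258,174]),96).round(1))
cs,_=cv2.findContours((l==l[20,22]).astype(np.uint8),cv2.RETR_EXTERNAL,cv2.CHAIN_APPROX_NONE)
h=cv2.convexHull(cs[0]).reshape(-1,2)+[258,174]
q=np.array([ray(d,*x,96)[:2] for x in h],np.float32);print("hull circ",cv2.minEnclosingCircle(q))
E
```

```text
[[190 190 194 194 196 196 195 197 200 197 195 192 193 197 197 198 198 200
  199 196 196 193 194 192 189]
 [190 190 193 195 196 195 196 198 201 197 195 193 194 198 198 199 197 197
  198 195 195 193 194 191 191]
 [192 191 193 194 195 196 195 198 200 199 195 195 193 198 198 197 200 200
  199 199 195 194 193 191 189]
 [190 191 194 196 197 196 196 197 201 198 195 192 195 196 199 200 200 201
  196 198 193 194 192 193 190]
 [189 192 193 194 196 197 197 198 199 183 161 170 184 191 199 199 202 200
  199 197 196 193 193 192 190]
 [190 188 192 195 195 196 194 189 180 147 115 116 124 133 151 175 195 200
  201 197 196 194 192 192 190]
 [190 190 194 195 197 194 175 147 114  82  67  67  68  72  86 113 151 185
  199 197 195 195 193 191 190]
 [189 189 193 195 194 172 127 100  91  85  74  55  55  54  56  68  93 144
  183 196 195 195 195 190 191]
 [189 191 193 195 174 126  95  90  88  90  77  56  55  57  55  57  60  91
  141 183 195 195 195 192 191]
 [190 192 195 194 160  99  90  88  88  90  83  73  74  67  59  58  55  63
  106 165 195 197 193 192 190]
 [189 191 196 185 144  93  86  94 110 118 119 118 
[... 966 characters left out ...]
68
  189 195 196 195 192 191 191]
 [189 191 193 194 195 199 196 192 182 166 151 136 134 147 160 171 185 197
  198 197 194 194 193 192 193]
 [189 189 193 195 197 196 195 195 194 190 181 173 174 178 189 197 199 200
  198 196 194 193 193 192 191]
 [191 190 194 196 197 196 197 198 199 198 194 194 192 194 200 202 200 201
  196 194 194 193 194 192 190]
 [190 191 193 195 197 196 195 197 198 199 196 194 195 197 200 199 198 200
  196 196 195 194 193 191 189]
 [191 190 193 195 195 195 194 198 198 200 196 193 194 195 199 200 200 200
  198 198 195 192 192 189 192]]
[ 14  13  16  16 198] [279.57070707 194.32828283] [627.7 -49.1  96. ]
hull circ ((627.5880126953125, -49.00570297241211), 7.626232624053955)
```

>>> step_arm:
  steps:
    - {"tx":-3.5,"ty":-4,"tz":0,"wx":0,"wy":0,"wz":0,"hand":6}
    - {"tx":-7,"ty":-8,"tz":0,"wx":0,"wy":0,"wz":0,"hand":6}
    - {"tx":-10.5,"ty":-12,"tz":0,"wx":0,"wy":0,"wz":0,"hand":6}
    - {"tx":-14,"ty":-16,"tz":0,"wx":0,"wy":0,"wz":0,"hand":6}
    - {"tx":-17.5,"ty":-20,"tz":-1,"wx":0,"wy":0,"wz":0,"hand":6}
    - {"tx":-20.3,"ty":-22.8,"tz":-3,"wx":0,"wy":0,"wz":0,"hand":6}
    - {"tx":-20.3,"ty":-22.8,"tz":-3,"wx":0,"wy":0,"wz":0,"hand":6}
    - {"tx":-20.3,"ty":-22.8,"tz":-3,"wx":0,"wy":0,"wz":0,"hand":6}
    - {"tx":-20.3,"ty":-22.8,"tz":-3,"wx":0,"wy":0,"wz":0,"hand":6}

```text
time: 42.88
eef_pos: [425.3, -275.2, 270.5]
orientation: [-3.135, 0.207, -0.003]
wrist_force: [-0.7, 1.3, -0.1]
gripper_width: 60.1
finger_force: 0.0
```

```bash
python3 - <<'E'
from h import *
o=ctrl.get_obs();d=shot("wrist","w11.png");W=cloud(d);f=d["frame"].astype(int);e=o["eef_pos"];print(o["time"],e,o["orientation"])
m=(np.hypot(W[...,0]-423,W[...,1]+277)<30)&(W[...,2]>116)&(W[...,2]<132)
p=W[m];c,r=cv2.minEnclosingCircle(p[:,:2].astype(np.float32));print("handle top",c,r,np.nanmedian(p[:,2]),len(p))
cs,_=cv2.findContours(m.astype(np.uint8),cv2.RETR_EXTERNAL,cv2.CHAIN_APPROX_NONE)
h=cv2.convexHull(max(cs,key=len)).reshape(-1,2);print("ray",cv2.minEnclosingCircle(np.array([ray(d,*x,124)[:2] for x in h],np.float32)),h.mean(0))
E
```

```text
42.875 [ 425.25612629 -275.15215342  270.53556888] [-3.13457318e+00  2.06931833e-01 -2.62597878e-03]
handle top (421.2591552734375, -280.42083740234375) 12.148086547851562 123.17762662990978 756
ray ((422.7394714355469, -280.3426818847656), 12.889608383178711) [286.5 219.8]
```

View pics/w11.png

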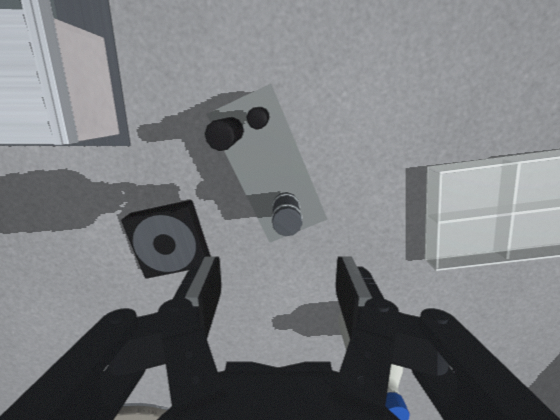

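Handle top at (286,220), i.e. (421.3,-280.4,123); the fingers are clear of the screwdrivers. Descending and grasping.

>>> step_arm:
  steps:
    - {"tx":-0.4,"ty":-0.52,"tz":-4,"wx":0,"wy":0,"wz":0,"hand":6}
    - {"tx":-0.4,"ty":-0.52,"tz":-8,"wx":0,"wy":0,"wz":0,"hand":6}
    - {"tx":-0.4,"ty":-0.52,"tz":-10.5,"wx":0,"wy":0,"wz":0,"hand":6}
    - {"tx":-0.4,"ty":-0.52,"tz":-11.6,"wx":0,"wy":0,"wz":0,"hand":6}
    - {"tx":-0.4,"ty":-0.52,"tz":-11.6,"wx":0,"wy":0,"wz":0,"hand":6}
    - {"tx":-0.4,"ty":-0.52,"tz":-11.6,"wx":0,"wy":0,"wz":0,"hand":6}

```text
time: 43.68
eef_pos: [420.9, -282.1, 155.2]
orientation: [3.133, -0.211, 0.004]
wrist_force: [-0.0, 0.3, 0.6]
gripper_width: 59.9
finger_force: 0.0
```

```bash
cat > hnd.py <<'E'
from h import *
o=ctrl.get_obs();d=shot("wrist");W=cloud(d);e=np.array(o["eef_pos"]);print(o["time"],e.round(1),o["orientation"].round(3),o["wrist_force"].round(1),o["gripper_width"].round(1))
L=W-e;x=.99*L[...,0]-.1395*L[...,1];y=.1395*L[...,0]+.99*L[...,1]
m=(abs(y)<9)&(abs(x)<16)&(L[...,2]>-60)&(L[...,2]<-15)
zt=np.nanpercentile(L[...,2][m],95);k=m&(L[...,2]>zt-2)&(L[...,2]<zt+2)
print("handle top rel z",zt,"x",x[k].min(),x[k].max(),"y",y[k].min(),y[k].max(),k.sum())
E
python3 hnd.py
```

```text
Traceback (most recent call last):
  File "hnd.py", line 2, in <module>
    o=ctrl.get_obs();d=shot("wrist");W=cloud(d);e=np.array(o["eef_pos"]);print(o["time"],e.round(1),o["orientation"].round(3),o["wrist_force"].round(1),o["gripper_width"].round(1))
                                                                                                                                                        ^^^^^^^^^^^^^^^^^^^^^^^^
AttributeError: 'float' object has no attribute 'round'
```

```bash
sed -i 's/o\["gripper_width"\].round(1)/o["gripper_width"]/' hnd.py; python3 hnd.py
```

```text
43.725 [ 420.8 -282.2  155.3] [ 3.133 -0.212  0.004] [-0.2 -0.1 -0.2] 59.740709303951405
handle top rel z -31.21270328021428 x -12.188755579995183 12.151082919254552 y -8.996401536544647 8.998068911370488 1835
```

>>> step_arm:
  steps:
    - {"tx":0.02,"ty":0.15,"tz":0,"wx":0,"wy":0,"wz":0,"hand":6}
    - {"tx":0.02,"ty":0.15,"tz":0,"wx":0,"wy":0,"wz":0,"hand":4}
    - {"tx":0.02,"ty":0.15,"tz":0,"wx":0,"wy":0,"wz":0,"hand":2.8}
    - {"tx":0.02,"ty":0.15,"tz":0,"wx":0,"wy":0,"wz":0,"hand":2}
    - {"tx":0.02,"ty":0.15,"tz":0,"wx":0,"wy":0,"wz":0,"hand":2}
    - {"tx":0.02,"ty":0.15,"tz":0,"wx":0,"wy":0,"wz":0,"hand":2}
    - {"tx":0.02,"ty":0.15,"tz":0,"wx":0,"wy":0,"wz":0,"hand":2}

```text
time: 44.65
eef_pos: [420.0, -280.5, 154.2]
orientation: [3.134, -0.212, 0.0]
wrist_force: [-0.5, -0.8, 2.9]
gripper_width: 22.5
finger_force: 58.6
```

```bash
python3 hnd.py
```

```text
44.65 [ 420.  -280.5  154.2] [ 3.134 -0.212  0.   ] [-0.5 -0.8  2.9] 22.492947781913315
handle top rel z -30.170682831978198 x -11.016241901454867 13.324104481039054 y -8.993290265999075 8.998750520159579 1919
```

>>> step_arm:
  steps:
    - {"tx":0,"ty":0,"tz":2,"wx":0,"wy":0,"wz":0,"hand":2}
    - {"tx":0,"ty":0,"tz":6,"wx":0,"wy":0,"wz":0,"hand":2}
    - {"tx":0,"ty":0,"tz":11,"wx":0,"wy":0,"wz":0,"hand":2}
    - {"tx":0,"ty":0,"tz":16,"wx":0,"wy":0,"wz":0,"hand":2}
    - {"tx":2,"ty":2,"tz":17.5,"wx":0,"wy":0,"wz":0,"hand":2}
    - {"tx":5,"ty":6,"tz":17.5,"wx":0,"wy":0,"wz":0,"hand":2}
    - {"tx":8.5,"ty":10,"tz":17.5,"wx":0,"wy":0,"wz":0,"hand":2}
    - {"tx":12,"ty":14,"tz":17.5,"wx":0,"wy":0,"wz":0,"hand":2}
    - {"tx":15.5,"ty":18,"tz":17.5,"wx":0,"wy":0,"wz":0,"hand":2}
    - {"tx":18.5,"ty":21,"tz":17.5,"wx":0,"wy":0,"wz":0,"hand":2}

```text
time: 45.95
eef_pos: [605.7, -67.6, 327.3]
orientation: [-3.133, 0.208, 0.004]
wrist_force: [0.0, 0.2, -1.3]
gripper_width: 22.3
finger_force: 60.0
```

>>> step_arm:
  steps:
    - {"tx":1.85,"ty":2.2,"tz":0,"wx":0,"wy":0,"wz":0,"hand":2}
    - {"tx":1.85,"ty":2.2,"tz":-3,"wx":0,"wy":0,"wz":0,"hand":2}
    - {"tx":1.85,"ty":2.2,"tz":-6,"wx":0,"wy":0,"wz":0,"hand":2}
    - {"tx":1.85,"ty":2.2,"tz":-6,"wx":0,"wy":0,"wz":0,"hand":2}
    - {"tx":1.85,"ty":2.2,"tz":-6,"wx":0,"wy":0,"wz":0,"hand":2}
    - {"tx":1.85,"ty":2.2,"tz":-6,"wx":0,"wy":0,"wz":0,"hand":2}

```text
time: 46.7
eef_pos: [624.3, -48.2, 270.6]
orientation: [-3.134, 0.212, -0.005]
wrist_force: [0.6, -1.2, -1.4]
gripper_width: 23.1
finger_force: 59.9
```

```bash
python3 hnd.py; python3 - <<'E'
from h import *
d=shot("wrist","w12.png");print(proj(d,[627.6,-49.05,96]))
np.savez("w12.npz",**d)
s=shot("scene")
u,v=map(int,proj(s,[627,-49,130]));cv2.imwrite("pics/s12.png",cv2.resize(s["frame"][v-50:v+50,u-60:u+60,::-1],None,fx=6,fy=6,interpolation=cv2.INTER_CUBIC))
E
```

```text
46.7 [624.3 -48.2 270.6] [-3.134  0.212 -0.005] [ 0.6 -1.2 -1.4] 23.077484766439042
handle top rel z -30.311852745416644 x -10.960554783873006 13.249082376000013 y -8.991710523200835 8.986435480799035 1896
(np.float64(279.96233384946964), np.float64(203.06406914314866))
```

View pics/w12.png

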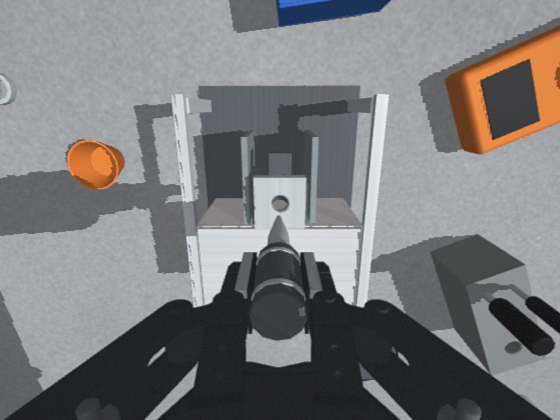

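The drift hangs upright with its nose at about (280,219), just short of the lug hole at (280,203). I compute the tip's position.

```bash
cat > tip.py <<'E'
from h import *
import sys
o=ctrl.get_obs();d=shot("wrist");W=cloud(d);e=np.array(o["eef_pos"]);zt=e[2]-30.2-116
print(o["time"],e.round(1),o["wrist_force"].round(1),"tip z",zt.round(1))
L=W-e;x=.99*L[...,0]-.1395*L[...,1];y=.1395*L[...,0]+.99*L[...,1]
m=(abs(y)<14)&(abs(x)<16)&(L[...,2]>-150)&(L[...,2]<-82)&(W[...,2]>100)
v,u=np.nonzero(m)
for r in range(v.min(),v.min()+12,2):
    s=u[v==r]
    if len(s): k=W[r,s]; print(r,s.min(),s.max(),"z",np.median(k[:,2]).round(1),"xy",np.median(k[:,:2],0).round(1))
r=v.min();print("tip ray",ray(d,u[v==r].mean(),r,zt).round(1),"hole 627.6 -49.05")
E
python3 tip.py
```

```text
46.85 [623.9 -48.3 270.1] [-0.5 -0.2 -2.1] tip z 123.9
215 278 279 z 124.2 xy [627.  -47.8]
217 277 281 z 130.6 xy [627.7 -48.3]
219 276 282 z 136.8 xy [628.3 -48.4]
221 275 283 z 142.3 xy [629.1 -48.4]
223 274 284 z 148.6 xy [629.9 -48.5]
225 273 284 z 153.7 xy [630.7 -48.3]
tip ray [626.9 -47.8 123.9] hole 627.6 -49.05
```

>>> step_arm:
  steps:
    - {"tx":-0.02,"ty":-0.05,"tz":-1,"wx":0,"wy":0,"wz":0,"hand":2}
    - {"tx":-0.02,"ty":-0.05,"tz":-2,"wx":0,"wy":0,"wz":0,"hand":2}
    - {"tx":-0.02,"ty":-0.05,"tz":-2.8,"wx":0,"wy":0,"wz":0,"hand":2}
    - {"tx":-0.02,"ty":-0.05,"tz":-3.3,"wx":0,"wy":0,"wz":0,"hand":2}
    - {"tx":-0.02,"ty":-0.05,"tz":-3.7,"wx":0,"wy":0,"wz":0,"hand":2}
    - {"tx":-0.02,"ty":-0.05,"tz":-4,"wx":0,"wy":0,"wz":0,"hand":2}
    - {"tx":-0.02,"ty":-0.05,"tz":-4.3,"wx":0,"wy":0,"wz":0,"hand":2}
    - {"tx":-0.02,"ty":-0.05,"tz":-4.3,"wx":0,"wy":0,"wz":0,"hand":2}
    - {"tx":-0.02,"ty":-0.05,"tz":-4.3,"wx":0,"wy":0,"wz":0,"hand":2}

```text
time: 48.02
eef_pos: [623.4, -48.8, 226.1]
orientation: [3.134, -0.212, 0.001]
wrist_force: [-0.4, -0.4, -2.0]
gripper_width: 22.6
finger_force: 59.9
```

```bash
python3 hnd.py
```

```text
48.025 [623.4 -48.8 226.1] [ 3.134e+00 -2.120e-01  1.000e-03] [-0.4 -0.4 -2. ] 22.58317679393204
handle top rel z -30.287918925709345 x -10.583855272383378 13.07816884522667 y -8.996489767595325 8.98993522442401 1906
```

Nose at z≈80 with no contact force, so it is inside both holes. Continuing down while moving into line.

>>> step_arm:
  steps:
    - {"tx":0.06,"ty":-0.01,"tz":-0.4,"wx":0,"wy":0,"wz":0,"hand":2}
    - {"tx":0.12,"ty":-0.01,"tz":-0.8,"wx":0,"wy":0,"wz":0,"hand":2}
    - {"tx":0.18,"ty":-0.02,"tz":-1.2,"wx":0,"wy":0,"wz":0,"hand":2}
    - {"tx":0.24,"ty":-0.03,"tz":-1.6,"wx":0,"wy":0,"wz":0,"hand":2}
    - {"tx":0.3,"ty":-0.04,"tz":-1.9,"wx":0,"wy":0,"wz":0,"hand":2}
    - {"tx":0.31,"ty":-0.04,"tz":-2.1,"wx":0,"wy":0,"wz":0,"hand":2}
    - {"tx":0.31,"ty":-0.04,"tz":-2.1,"wx":0,"wy":0,"wz":0,"hand":2}
    - {"tx":0.31,"ty":-0.04,"tz":-2.1,"wx":0,"wy":0,"wz":0,"hand":2}

```text
time: 49.08
eef_pos: [626.2, -49.2, 204.6]
orientation: [3.134, -0.212, -0.001]
wrist_force: [-1.2, 0.1, -2.4]
gripper_width: 22.8
finger_force: 60.0
```

```bash
python3 hnd.py
```

```text
49.075 [626.2 -49.2 204.6] [ 3.134e+00 -2.120e-01 -1.000e-03] [-1.2  0.1 -2.4] 22.839114386523843
handle top rel z -30.29193142028369 x -10.79634786308251 13.159020340017687 y -8.98233612902366 8.995842474267487 1906
```

>>> step_arm:
  steps:
    - {"tx":0.02,"ty":0.02,"tz":-0.4,"wx":0,"wy":0,"wz":0,"hand":2}
    - {"tx":0.02,"ty":0.02,"tz":-0.8,"wx":0,"wy":0,"wz":0,"hand":2}
    - {"tx":0.02,"ty":0.02,"tz":-1.1,"wx":0,"wy":0,"wz":0,"hand":2}
    - {"tx":0.02,"ty":0.02,"tz":-1.4,"wx":0,"wy":0,"wz":0,"hand":2}
    - {"tx":0.02,"ty":0.02,"tz":-1.4,"wx":0,"wy":0,"wz":0,"hand":2}

```text
time: 49.75
eef_pos: [626.3, -49.2, 190.3]
orientation: [3.134, -0.212, -0.001]
wrist_force: [-1.9, 0.5, -2.1]
gripper_width: 22.7
finger_force: 60.0
```

```bash
python3 hnd.py
```

```text
49.75 [626.3 -49.2 190.3] [ 3.134e+00 -2.120e-01 -1.000e-03] [-1.9  0.5 -2.1] 22.745226144846068
handle top rel z -30.334927288406263 x -10.817244045520928 12.941118369582204 y -8.997804001819397 8.99420937789471 1912
```

Sliding freely, with the keeper being pulled at about 2 N. Next, the last 16 mm.

>>> step_arm:
  steps:
    - {"tx":0.01,"ty":0,"tz":-0.4,"wx":0,"wy":0,"wz":0,"hand":2}
    - {"tx":0.01,"ty":0,"tz":-0.8,"wx":0,"wy":0,"wz":0,"hand":2}
    - {"tx":0.01,"ty":0,"tz":-1.2,"wx":0,"wy":0,"wz":0,"hand":2}
    - {"tx":0.01,"ty":0,"tz":-1.45,"wx":0,"wy":0,"wz":0,"hand":2}
    - {"tx":0.01,"ty":0,"tz":-1.6,"wx":0,"wy":0,"wz":0,"hand":2}
    - {"tx":0.01,"ty":0,"tz":-1.7,"wx":0,"wy":0,"wz":0,"hand":2}
    - {"tx":0.01,"ty":0,"tz":-1.7,"wx":0,"wy":0,"wz":0,"hand":2}

```text
time: 50.68
eef_pos: [626.6, -49.2, 174.3]
orientation: [3.134, -0.212, 0.0]
wrist_force: [-3.9, -1.5, 1.1]
gripper_width: 22.7
finger_force: 60.2
```

```bash
python3 hnd.py
```

```text
50.675 [626.6 -49.2 174.3] [ 3.134 -0.212  0.   ] [-3.9 -1.5  1.1] 22.654665176339297
handle top rel z -30.284513904277727 x -10.817615904186555 13.417905882249208 y -8.95229335859831 8.996745895551292 1924
```

>>> step_arm:
  steps:
    - {"tx":0,"ty":0,"tz":-0.1,"wx":0,"wy":0,"wz":0,"hand":2}
    - {"tx":0,"ty":0,"tz":-0.2,"wx":0,"wy":0,"wz":0,"hand":2}
    - {"tx":0,"ty":0,"tz":-0.2,"wx":0,"wy":0,"wz":0,"hand":2}
    - {"tx":0,"ty":0,"tz":-0.2,"wx":0,"wy":0,"wz":0,"hand":2}

```text
time: 51.22
eef_pos: [626.8, -49.2, 174.2]
orientation: [3.134, -0.212, 0.002]
wrist_force: [-5.7, -1.4, 9.5]
gripper_width: 22.5
finger_force: 61.0
```

Seated: the force rose to 9.5 N with no further travel. Relieve the pressure, release, retreat and inspect.

>>> step_arm:
  steps:
    - {"tx":0,"ty":0,"tz":0.15,"wx":0,"wy":0,"wz":0,"hand":2}
    - {"tx":0,"ty":0,"tz":0.15,"wx":0,"wy":0,"wz":0,"hand":2.6}
    - {"tx":0,"ty":0,"tz":0.15,"wx":0,"wy":0,"wz":0,"hand":3.5}
    - {"tx":0,"ty":0,"tz":0.15,"wx":0,"wy":0,"wz":0,"hand":5}
    - {"tx":0,"ty":0,"tz":0.3,"wx":0,"wy":0,"wz":0,"hand":5}
    - {"tx":0,"ty":0,"tz":2,"wx":0,"wy":0,"wz":0,"hand":5}
    - {"tx":0,"ty":0,"tz":6,"wx":0,"wy":0,"wz":0,"hand":5}
    - {"tx":0,"ty":0,"tz":12,"wx":0,"wy":0,"wz":0,"hand":5}
    - {"tx":0,"ty":0,"tz":12,"wx":0,"wy":0,"wz":0,"hand":5}
    - {"tx":0,"ty":0,"tz":12,"wx":0,"wy":0,"wz":0,"hand":5}

```text
time: 52.48
eef_pos: [626.8, -48.9, 293.1]
orientation: [3.134, -0.212, 0.003]
wrist_force: [-0.5, 0.1, -0.1]
gripper_width: 50.1
finger_force: 0.0
```

```bash
python3 - <<'E'
from h import *
d=shot("wrist","w13.png");W=cloud(d);f=d["frame"].astype(int)
m=(np.hypot(W[...,0]-627.6,W[...,1]+49)<20)&(W[...,2]>138)&(W[...,2]<160)
p=W[m];print("handle top",cv2.minEnclosingCircle(p[:,:2].astype(np.float32)),np.nanmedian(p[:,2]))
g=((f.max(2)<60)&(W[...,2]>115)&(W[...,2]<128)&(np.hypot(W[...,0]-558,W[...,1]+40)<45))
v,u=np.nonzero(g);print("grip",ray(d,u.mean(),v.mean(),122).round(1))
E
```

```text
handle top ((628.1492919921875, -48.53894805908203), 11.9004545211792) 143.24105472786843
grip [561.5 -39.6 122. ]
```

View pics/w13.png

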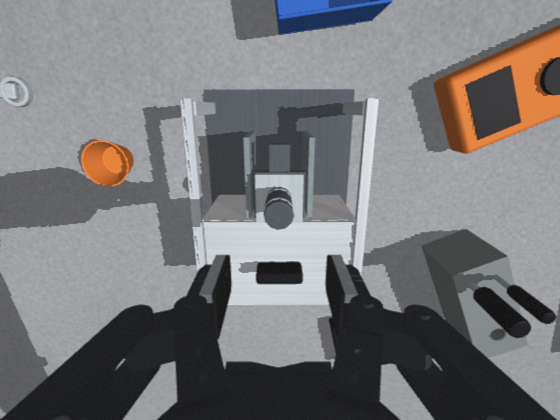

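The drift stands upright in the lug at (278,208), its top at 143–144 (shoulder on the lug); the cover is still shut and the gripper is clear.

```bash
python3 -c "
from station import order
print(order.finish_job())"
```

```text
the job is handed in; nothing more can be done
None
```

I handed the job in: all five cups are nested in one upright stack under the fully shut cover, and the drift stands upright in the lug with its shoulder seated and the keeper pulled into line. The keeper's alignment is inferred from the drift seating home, since the keeper was hidden from view.

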